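# Load the tray sealer and run its carriage in to the click

## Robot

A 6-joint arm with a two-finger parallel gripper is mounted at the origin on the work surface. World frame = base frame: x ahead of the robot, y to its left, z up, the work surface at z = 0. Lengths are in m, angles in rad, forces in N, time in s.
With the tool pointing down it reaches from about 0.375 to 0.75 m from the base axis. Payload 9 kg.
Tool frame: the origin (TCP) lies midway between the tips of the shut fingers; the grasp point (between the pads) lies 19 mm behind it; z points along the fingers, x is the direction in which the jaws open and shut, and the axes are right-handed (so a half turn about z gives the same grasp; the last joint's range is limited). The gripper opens to 85 mm and grips with 20 to 120 N. Pads are 22 mm wide; open, the fingers measure 114 mm over their backs; the gripper's body (76 mm by 85 mm) begins 54 mm behind the grasp point. The pads swing forward as they close: fully open they stand 13 mm farther back than shut.
Start: joints at [0.92, 0.104, 0.097, 1.564, 0, 1.353], TCP at [0.252, 0.545, 0.231] pointing down, gripper open.
Joint ranges: [-2.99, 2.99], [-0.84, 1.86], [-1.1, 1.16], [-1.84, 2.11], [-1.51, 1.56], [-3.14, 3.14]. Speed limits (rad/s): [2.22, 2.22, 2.57, 3.14, 3.14, 3.14].

## Interface

Orientations are given as a unit quaternion [w, x, y, z].
In Python, from cell import get_state, snapshot, finish_job gives the robot as it stands.
- The arm moves only by the tool jog_arm, never from a script. Its argument "series" is a list of rows, each an object of numbers: "jaw": the gripper command: -1 is fully open, 1 is shut, values between are in proportion; "x", "y", "z": the shift along the tool's x, y, z in m; "ax", "ay", "az": the turn, a rotation vector about the tool's x, y, z in rad. In form: [{"jaw": .., "x": .., "y": .., "z": .., "ax": .., "ay": .., "az": ..}, ...]. A call has 1 to 20 rows; each row shifts and turns the commanded pose from where the row before left it, along the tool's axes as they then stand; what a row does not reach is not made up. A row lasts 1/10 s, in which the tool goes at most 50 mm and 8.59 degrees, less where a joint would pass 70% of its speed; a pose out of reach is approached as far as the arm can. A call with a gripper value outside its range is refused whole. The fingers move at their own pace and stop on an object; the grip force is fixed at half the most. Time passes only in rows, so rows that do not move let the fingers close. It gives the time, the measured TCP pose, the force and the opening at its end, in the units of the state.
- get_state(): the state, without advancing time (a new reading comes with each control period).
- snapshot(name): name is "scene" or "top" or "wrist"; returns a dict with "image" (384x512x3 uint8, red, green, blue), "depth" (384x512 float32, m along the optical axis (not along the pixel's ray), 0 where there is no reading), "K" (3x3 intrinsics, pixels), "dist_coeffs" ([k1, k2, p1, p2, k3] as OpenCV has them; the pictures are not rectified), "pose" (4x4, takes a point from camera to world coordinates); the wrist camera has in their place "hand_eye" (4x4, takes a point from camera to tool coordinates, whose origin is the TCP and whose axes are the tool frame's). Camera axes: x right, y up, looking along -z (the intrinsics and any distortion apply to the point x, -y, -z); pixel columns grow to the right and rows downward; lengths in m; the calibration is good to about 2 mm. A picture is of the moment at which its call begins: read the wrist's pose just before it.
- finish_job(): hands the job in, once; it reports no verdict.
The state is a dict: "t": time; "joint_pos": joint angles; "joint_velocities": joint speeds; "joint_torque": joint torques, N m; "tcp_pos": TCP position; "orientation": TCP orientation; "wrist_force": force on the tool from outside, world axes, zero at the start; "ft_torque": the same for the moment, N m; "gripper_width": opening from 0.0 (shut) to 1.0 (fully open).
Only numpy, scipy, OpenCV 4.12 (cv2) and the standard library are available. Lean on these libraries where they do the work, as an engineer would, in place of code of your own. Each camera call takes 0.05 s, during which the arm holds its last target.

## Task

Take the tongs off the tray sealer's nest and lay them flat in the shallow steel pan, then pick up the narrow tray of spring rolls and, without tipping it, lower it into the nest until its rim rests on the frame. Then push the carriage in by its handle only until the roller lever switch beside it clicks, stop there without driving the lever into its overtravel, and let go so that the carriage stays with the switch clicked. Leave the tub and the bottle where they stand.

Things in the scene. Friction and masses are not known exactly. Their poses are not given: they have to be found in the camera images.
- sealer: tray sealing machine, fixed. Origin on the table under the nest's centre when the carriage is fully out; x = the way the carriage goes in, z up. Steel base plate spans x -110..380, y -205..120 mm, top at z 30. White heated head over the rear: front face at x 97 mm, y -118..118, z 130 to 330 mm, carriage tunnel below it. Above the carriage in front of the head all is open.
- carriage (a joint): travel of the carriage into the machine, m: 0 fully out, 0.185 hard stop; it slides with about 8 N friction and stays where it is left. It starts nearly out.
- nest (a point): on the carriage: where the tray's origin lies when seated, centre of the nest, z 64 mm; axes as the sealer's. Nest: aluminium frame, outside 90 (x) x 184 (y) mm, opening 58 x 156, top at z 98 mm, carriage plate inside at z 60. Its long sides (x +-29..45) have 56 mm wide finger gaps at mid-length, down to the plate. The tray lies with its length along y, either way round.
- handle (a point): middle of the carriage's black handle bar: 16 mm round, 110 mm long along the sealer's y, 75 mm above the table, 125 mm in front (-x) of the nest's centre, standing 35 mm clear of the carriage plate. Push it along the sealer's +x.
- dog (a point): middle of the leading (+x) face of the steel dog: an upright plate 35 mm wide, 36 mm high on the carriage's -y side, 85 mm in front (-x) of the nest's centre. Flat across x; as the carriage goes in it meets the switch roller and pushes it to +x.
- switch: roller lever microswitch: black case 34 x 46 x 32 mm on the base plate, on the sealer's -y side just before the head; fixed, but its place along the sealer's x differs by up to 25 mm between starts. Origin under the lever's pivot at z 30 mm, 165 mm off the carriage's centre line; axes as the sealer's.
- lever (a joint): angle of the switch's level lever about its upright pivot, rad: 0 at rest (sprung), growing as the roller is pushed to the sealer's +x. The switch clicks at 0.28; beyond 0.46 is overtravel, which damages it. The spring pushes back with 2 N at rest, 4 N at 0.46, less than the carriage's friction. Pivot to roller 55 mm; the lever's angle from +y towards -x is 0.30 minus this value.
- roller (a point): centre of the white roller (20 mm across, 10 mm high) at the end of the switch lever, 70 mm above the table. The dog touches it when its face is 10 mm behind (-x) this point. From that touch the carriage goes 15 mm to the click and 25 mm to the overtravel limit.
- tray: narrow open white plastic tray with four spring rolls, about 0.18 kg, loose: 166 (x) x 68 (y) mm over its rim, 42 mm high; rim 34 to 42 mm above the underside, below it the body tapers from 150 x 51 to 143 x 43 mm. Origin at the centre of its underside, x along its length. Grip across its width by the rim at mid-length.
- tongs: serving tongs locked shut, steel with black grips, about 0.14 kg, 210 mm long, 18 mm high, lying flat across the nest on its frame (underside at z 98 mm). The grips, 75 mm long at mid-length, measure 30 mm over both; the tips up to 36 mm. Origin at the middle of the underside, x along their length to the tips, z up.
- pan: shallow steel pan, fixed, 262 (x) x 112 (y) x 28 mm high, walls and floor 3 mm thick (floor top 3 mm above the origin). Origin at the centre of its underside, x along its length.
- tub: round white open tub, 90 mm across, 75 mm high, loose; origin at the centre of its underside. Not to be moved.
- bottle: round yellow sauce bottle, 58 mm across, 190 mm high, loose; origin at the centre of its underside. Not to be moved.

How it is judged:
On the way, in this order (a step that is already met when the one before it is completed fails the run):
1. the tongs lie in the pan, let go (x of tongs in the frame of pan between -0.035 and 0.035 m and y of tongs in the frame of pan between -0.045 and 0.045 m and z of tongs in the frame of pan below 0.008 m and contact force between tongs and the fingers below 0.1 N), for 0.2 s.
2. the tray has been lowered into the nest while still held (its underside within 12 mm of its seat) (distance between tray and nest below 0.012 m and contact force between tray and the fingers above 0.5 N).
3. the tray is in the nest and the lever is past its click (0.28 rad) (distance between tray and nest below 0.007 m and value of joint lever above 0.28 rad), for 0.3 s.
At the end, for the whole second after the job is handed in: Tongs at rest flat on the pan floor (centre within 35 mm along and 45 mm across, under 8 mm up). Tray at rest in the nest within 7 mm of its seat, level to 0.06 rad. Carriage standing still, holding the lever between its click (0.28 rad) and overtravel (0.46 rad) (all of step 3 and value of joint lever below 0.46 rad and velocity of joint carriage between -0.003 and 0.003 m/s and angle between tray's own z axis and vertical below 0.06 rad and linear speed of each of tray, tongs below 0.02 m/s and x of tongs in the frame of pan between -0.035 and 0.035 m and y of tongs in the frame of pan between -0.045 and 0.045 m and z of tongs in the frame of pan below 0.008 m); the robot touches nothing.
It fails at once if the switch lever is driven into overtravel (beyond 0.46 rad) (value of joint lever above 0.46 rad).
It fails at once if the tray is tipped by more than 0.5 rad (angle between tray's own z axis and vertical above 0.5 rad).
It fails at once if the tub or the bottle is moved more than 30 mm or tipped (distance of any of tub, bottle from where it was at the start of the episode above 0.03 m or angle between any of tub, bottle's own z axis and vertical above 0.5 rad).
It also fails if it takes over 70 s, if anything falls off the work surface, if the arm or the gripper's body presses on something with over 40 N, if the wrist force passes 120 N, or if a joint passes its speed limit or range.

## Working session

There is one attempt and no reset: what is moved stays moved. The work goes in short steps, Python scripts to look and compute and a tool call to move; the robot and the scene stay as the last step left them, time stands still between calls to the robot, and variables do not carry over. Pictures are saved under pics/ and viewed, and the job is handed in when it is done.

Besides the shell and the picture viewer there is one more tool, called after "Request:" by a JSON object that holds its "op" and its "data". jog_arm: Moves the arm, as the interface text tells. Its arguments: {"type":"object","properties":{"series":{"type":"array"}},"required":["series"]}

```bash
ls -la; mkdir -p pics; cat > h.py <<'E'
import numpy as np, cv2, pickle
from cell import get_state, snapshot, finish_job
from scipy.spatial.transform import Rotation as R
def T_tool(s):
    q=s['orientation']; T=np.eye(4); T[:3,:3]=R.from_quat([q[1],q[2],q[3],q[0]]).as_matrix(); T[:3,3]=s['tcp_pos']; return T
def snap(name,fn):
    s=get_state(); d=snapshot(name)
    d['T']=np.array(d['pose']) if 'pose' in d else T_tool(s)@np.array(d['hand_eye'])
    pickle.dump(d,open(fn+'.pkl','wb'))
    cv2.imwrite('pics/'+fn+'.png',cv2.cvtColor(d['image'],cv2.COLOR_RGB2BGR)); return d
def load(fn): return pickle.load(open(fn+'.pkl','rb'))
def rays(d,uv):
    uv=np.asarray(uv,float).reshape(-1,1,2)
    n=cv2.undistortPoints(uv,np.array(d['K'],float),np.array(d['dist_coeffs'],float)).reshape(-1,2)
    r=np.c_[n[:,0],-n[:,1],-np.ones(len(n))]
    return d['T'][:3,3], r@d['T'][:3,:3].T
def at_z(d,uv,z):
    o,r=rays(d,uv); return o+r*((z-o[2])/r[:,2])[:,None]
def by_depth(d,uv):
    o,r=rays(d,uv); uv=np.asarray(uv).reshape(-1,2).astype(int)
    return o+r*d['depth'][uv[:,1],uv[:,0]][:,None]
def cloud(d):
    h,w=d['depth'].shape; v,u=np.mgrid[:h,:w]
    uv=np.c_[u.ravel(),v.ravel()]
    P=by_depth(d,uv); P[d['depth'].ravel()==0]=np.nan
    return P.reshape(h,w,3)
def proj(d,P):
    P=np.asarray(P,float).reshape(-1,3); c=(P-d['T'][:3,3])@d['T'][:3,:3]
    c=np.c_[c[:,0],-c[:,1],-c[:,2]]
    return cv2.projectPoints(c,np.zeros(3),np.zeros(3),np.array(d['K'],float),np.array(d['dist_coeffs'],float))[0].reshape(-1,2)
def big(fn,x0,y0,x1,y1,f):
    im=cv2.imread('pics/'+fn+'.png')[y0:y1,x0:x1]; cv2.imwrite('pics/%s_z%d_%d.png'%(fn,x0,y0),cv2.resize(im,None,fx=f,fy=f,interpolation=cv2.INTER_CUBIC))
E
python3 - <<'E'
from h import *
for n in ['scene','top','wrist']:
    d=snap(n,n+'0'); print(n,d['T'].round(3).tolist(),d['K'])
s=get_state(); print(s)
E
```

```text
total 12
drwxr-xr-x  3 agent agent 4096 Dec  7 14:58 .
drwxr-xr-x 23 root  root  4096 Dec  7 14:58 ..
drwxr-xr-x  2 agent agent 4096 Dec  7 14:58 pics
scene [[0.753, -0.429, 0.499, 0.988], [0.658, 0.504, -0.559, -0.577], [-0.012, 0.749, 0.662, 0.678], [0.0, 0.0, 0.0, 1.0]] [[371.67794018   0.         255.9706775 ]
 [  0.         371.67794018 191.51656298]
 [  0.           0.           1.        ]]
top [[0.007, 0.998, -0.069, 0.476], [-1.0, 0.005, -0.018, -0.105], [-0.017, 0.069, 0.997, 1.242], [0.0, 0.0, 0.0, 1.0]] [[482.62905363   0.         259.39551626]
 [  0.         482.62905363 186.35744298]
 [  0.           0.           1.        ]]
wrist [[0.419, -0.87, -0.261, 0.184], [0.908, 0.401, 0.123, 0.575], [-0.002, -0.288, 0.958, 0.374], [0.0, 0.0, 0.0, 1.0]] [[289.94498347   0.         258.09825015]
 [  0.         289.94498347 191.9771621 ]
 [  0.           0.           1.        ]]
{'t': 0.15, 'joint_pos': array([9.20333475e-01, 1.04577627e-01, 9.66549846e-02, 1.56389190e+00,
       1.08880501e-05, 1.35314047e+00]), 'joint_velocities': array([ 0.00079557, -0.00104427,  0.0018385 , -0.00015075, -0.00069694,
       -0.00044214]), 'joint_torque': array([ 2.20384878e-03, -5.57359028e+01,  5.04007351e+01,  1.24960774e-02,
       -3.17529957e-04,  8.96468862e-06]), 'tcp_pos': array([0.25146283, 0.54448965, 0.23069577]), 'orientation': array([ 1.70099775e-04,  8.42442953e-01,  5.38785312e-01, -4.79879160e-04]), 'wrist_force': array([ 1.0109421 , -1.22887017, -0.55887731]), 'ft_torque': array([-0.03763927,  0.01869602, -0.03218248]), 'gripper_width': 0.9976901743124246}
```

View pics/scene0.png

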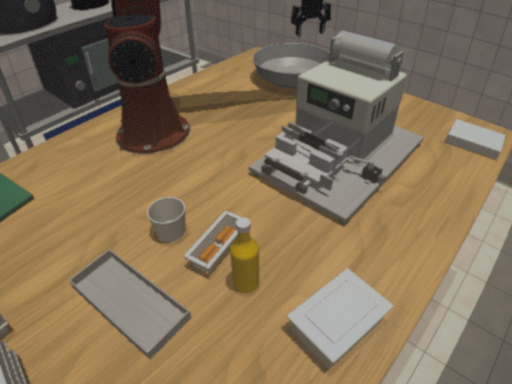

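View pics/top0.png

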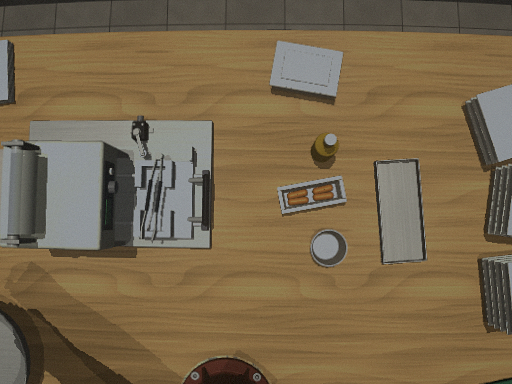

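View pics/wrist0.png

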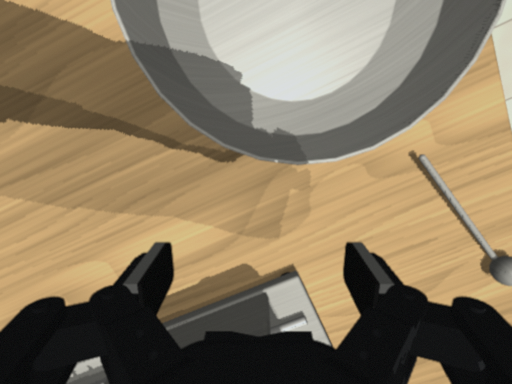

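The scene and top views show the sealer at left (top px ~0-213, 120-248), with its carriage going in towards world +y and the tongs at ~(155,200). The tray is at (312,195), the pan at (400,211), the bottle at (325,146) and the tub at (329,247). The wrist view only shows the big bowl.

```bash
python3 - <<'E'
from h import *
big('top0',100,100,230,260,4.5)
big('top0',260,120,440,280,4)
d=load('top0')
C=cloud(d)
for uv in [(205,130),(205,240),(125,130),(206,200),(175,165),(157,200),(312,195),(400,210),(325,146),(329,247),(250,200),(142,150)]:
    print(uv,C[uv[1],uv[0]].round(3))
E
```

```text
(205, 130) [0.703 0.056 0.034]
(205, 240) [0.424 0.053 0.027]
(125, 130) [0.704 0.265 0.029]
(206, 200) [0.523 0.044 0.082]
(175, 165) [0.61  0.125 0.061]
(157, 200) [0.521 0.156 0.117]
(312, 195) [ 0.541 -0.218  0.004]
(400, 210) [ 0.503 -0.446  0.006]
(325, 146) [ 0.645 -0.235  0.148]
(329, 247) [ 0.408 -0.262  0.002]
(250, 200) [ 0.527 -0.059 -0.001]
(142, 150) [0.644 0.204 0.082]
```

View pics/top0_z100_100.png

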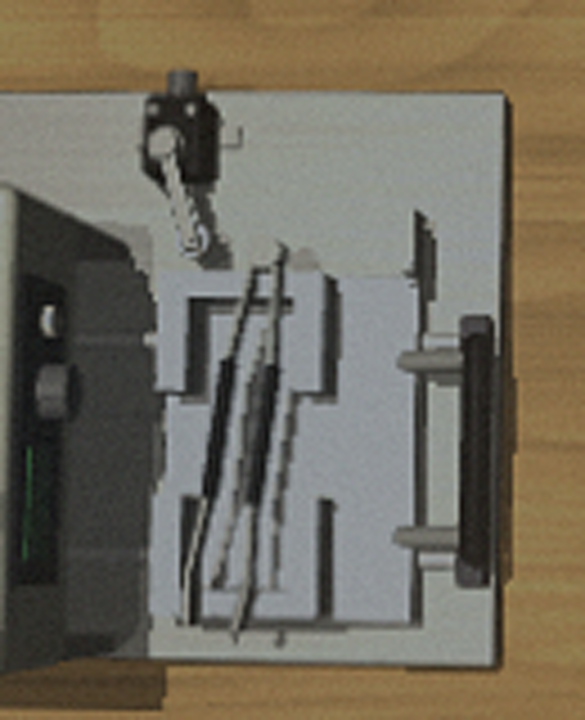

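View pics/top0_z260_120.png

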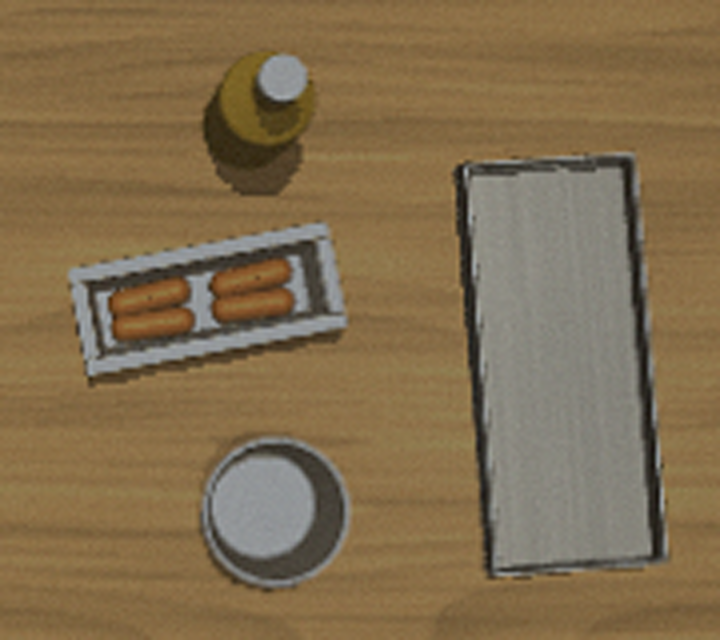

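Top zoom: the tongs' grips are centred at ~(241,430), the roller at (193,240), the dog plate at x≈418 and the handle bar at (475,450). I'll bring the wrist camera round the front of the head and over the nest.

```bash
cat >> h.py <<'E'
def jawang(T): return np.arctan2(T[1,0],T[0,0])
def plan(wps,ang=None,step=0.045):
    """wps: world positions; first turns to jaw angle ang (rad world)"""
    s=get_state(); T=T_tool(s); p=T[:3,3]
    a=jawang(T); print('pos',p.round(4),'jaw deg',np.degrees(a).round(2),'tilt',np.degrees(np.arccos(-T[2,2])).round(2))
    if ang is not None:
        # rotation to exact vertical pose
        x=np.array([np.cos(ang),np.sin(ang),0]);z=np.array([0,0,-1.]);Rt=np.c_[x,np.cross(z,x),z]
        rv=R.from_matrix(T[:3,:3].T@Rt).as_rotvec(); n=int(np.ceil(np.linalg.norm(rv)/0.145)); print('turn',rv.round(4),'rows',n,'each',(rv/max(n,1)).round(4))
        Rm=Rt
    else: Rm=T[:3,:3]
    for w in wps:
        d=Rm.T@(np.array(w)-p); n=int(np.ceil(np.linalg.norm(d)/step)); print('to',np.round(w,4),'tool d',d.round(4),'rows',n,'each',(d/max(n,1)).round(4)); p=np.array(w)
E
python3 - <<'E'
from h import *
plan([(.29,.27,.35),(.46,.12,.33)],np.radians(80.6))
E
```

```text
pos [0.2515 0.5445 0.2307] jaw deg 65.2 tilt 0.06
turn [-0.0004  0.001  -0.2687] rows 2 each [-0.0002  0.0005 -0.1344]
to [0.29 0.27 0.35] tool d [-0.2645  0.0829 -0.1193] rows 7 each [-0.0378  0.0118 -0.017 ]
to [0.46 0.12 0.33] tool d [-0.1202  0.1922  0.02  ] rows 6 each [-0.02    0.032   0.0033]
```

Request:
{"op": "jog_arm", "data": {"series": [{"jaw": -1, "az": -0.134}, {"jaw": -1, "az": -0.134}, {"jaw": -1, "x": -0.038, "y": 0.012, "z": -0.017}, {"jaw": -1, "x": -0.038, "y": 0.012, "z": -0.017}, {"jaw": -1, "x": -0.038, "y": 0.012, "z": -0.017}, {"jaw": -1, "x": -0.038, "y": 0.012, "z": -0.017}, {"jaw": -1, "x": -0.038, "y": 0.012, "z": -0.017}, {"jaw": -1, "x": -0.038, "y": 0.012, "z": -0.017}, {"jaw": -1, "x": -0.038, "y": 0.012, "z": -0.017}, {"jaw": -1, "x": -0.02, "y": 0.032, "z": 0.003}, {"jaw": -1, "x": -0.02, "y": 0.032, "z": 0.003}, {"jaw": -1, "x": -0.02, "y": 0.032, "z": 0.003}, {"jaw": -1, "x": -0.02, "y": 0.032, "z": 0.003}, {"jaw": -1, "x": -0.02, "y": 0.032, "z": 0.003}, {"jaw": -1, "x": -0.02, "y": 0.032, "z": 0.003}, {"jaw": -1}, {"jaw": -1}]}}

```text
$.series[0]: bad value
```

```bash
python3 - <<'E'
from h import *
plan([])
snap('wrist','w1')
im=cv2.imread('pics/w1.png'); cv2.imwrite('pics/w1b.png',cv2.resize(im,(800,600),interpolation=cv2.INTER_CUBIC))
E
```

```text
pos [0.2515 0.5445 0.2307] jaw deg 65.2 tilt 0.06
```

View pics/w1b.png

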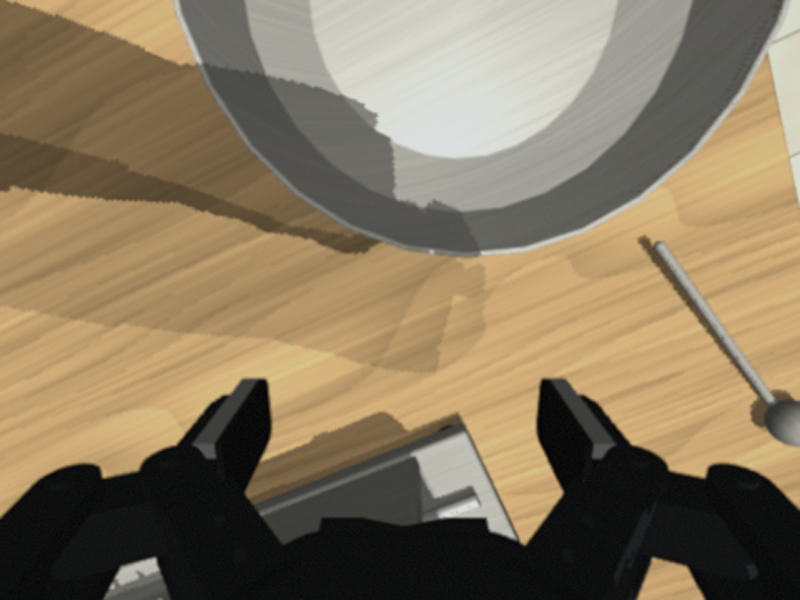

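The call was refused, presumably because every field must be present. The picture is unchanged, so the arm did not move.

Request:
{"op": "jog_arm", "data": {"series": [{"jaw": -1, "x": 0, "y": 0, "z": 0, "ax": 0, "ay": 0, "az": -0.134}, {"jaw": -1, "x": 0, "y": 0, "z": 0, "ax": 0, "ay": 0, "az": -0.134}, {"jaw": -1, "x": -0.038, "y": 0.012, "z": -0.017, "ax": 0, "ay": 0, "az": 0}, {"jaw": -1, "x": -0.038, "y": 0.012, "z": -0.017, "ax": 0, "ay": 0, "az": 0}, {"jaw": -1, "x": -0.038, "y": 0.012, "z": -0.017, "ax": 0, "ay": 0, "az": 0}, {"jaw": -1, "x": -0.038, "y": 0.012, "z": -0.017, "ax": 0, "ay": 0, "az": 0}, {"jaw": -1, "x": -0.038, "y": 0.012, "z": -0.017, "ax": 0, "ay": 0, "az": 0}, {"jaw": -1, "x": -0.038, "y": 0.012, "z": -0.017, "ax": 0, "ay": 0, "az": 0}, {"jaw": -1, "x": -0.038, "y": 0.012, "z": -0.017, "ax": 0, "ay": 0, "az": 0}, {"jaw": -1, "x": -0.02, "y": 0.032, "z": 0.003, "ax": 0, "ay": 0, "az": 0}, {"jaw": -1, "x": -0.02, "y": 0.032, "z": 0.003, "ax": 0, "ay": 0, "az": 0}, {"jaw": -1, "x": -0.02, "y": 0.032, "z": 0.003, "ax": 0, "ay": 0, "az": 0}, {"jaw": -1, "x": -0.02, "y": 0.032, "z": 0.003, "ax": 0, "ay": 0, "az": 0}, {"jaw": -1, "x": -0.02, "y": 0.032, "z": 0.003, "ax": 0, "ay": 0, "az": 0}, {"jaw": -1, "x": -0.02, "y": 0.032, "z": 0.003, "ax": 0, "ay": 0, "az": 0}, {"jaw": -1, "x": 0, "y": 0, "z": 0, "ax": 0, "ay": 0, "az": 0}, {"jaw": -1, "x": 0, "y": 0, "z": 0, "ax": 0, "ay": 0, "az": 0}]}}

```text
t: 1.9
tcp_pos: [0.4606, 0.1182, 0.3318]
orientation: [-0.001, 0.763, 0.646, -0.0]
wrist_force: [0.8, 0.0, 1.2]
gripper_width: 0.999
```

```bash
python3 - <<'E'
from h import *
plan([])
snap('wrist','w2')
im=cv2.imread('pics/w2.png'); cv2.imwrite('pics/w2b.png',cv2.resize(im,(800,600),interpolation=cv2.INTER_CUBIC))
E
```

```text
pos [0.4606 0.1182 0.3318] jaw deg 80.47 tilt 0.08
```

View pics/w2b.png

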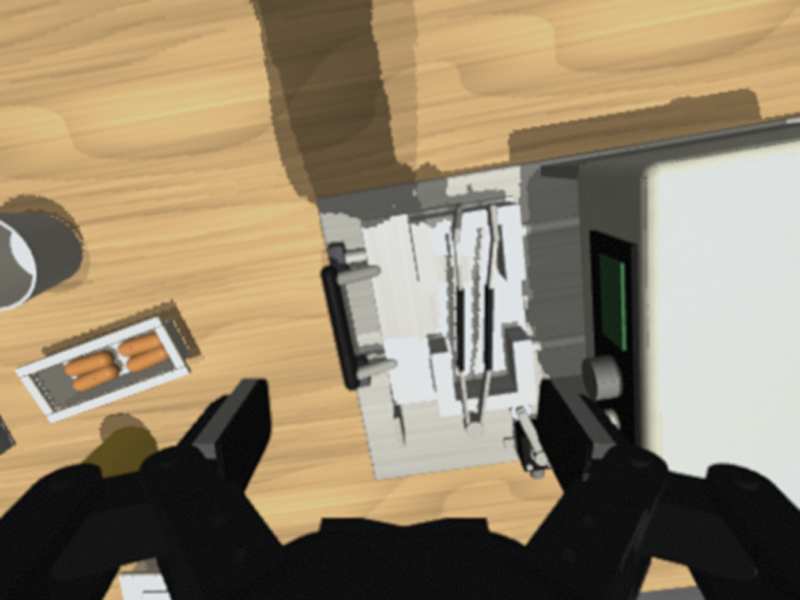

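The wrist view shows the nest and tongs with the grips centred at ~(475,330) of 800x600. The handle is at (340,325) and the switch and roller at (525,420); the image's top is towards the robot base. I'll zoom in for pixel picks and triangulate with the top view.

```bash
python3 - <<'E'
from h import *
big('w2',190,100,390,310,3.8) 
E
```

```text
(no output)
```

View pics/w2_z190_100.png

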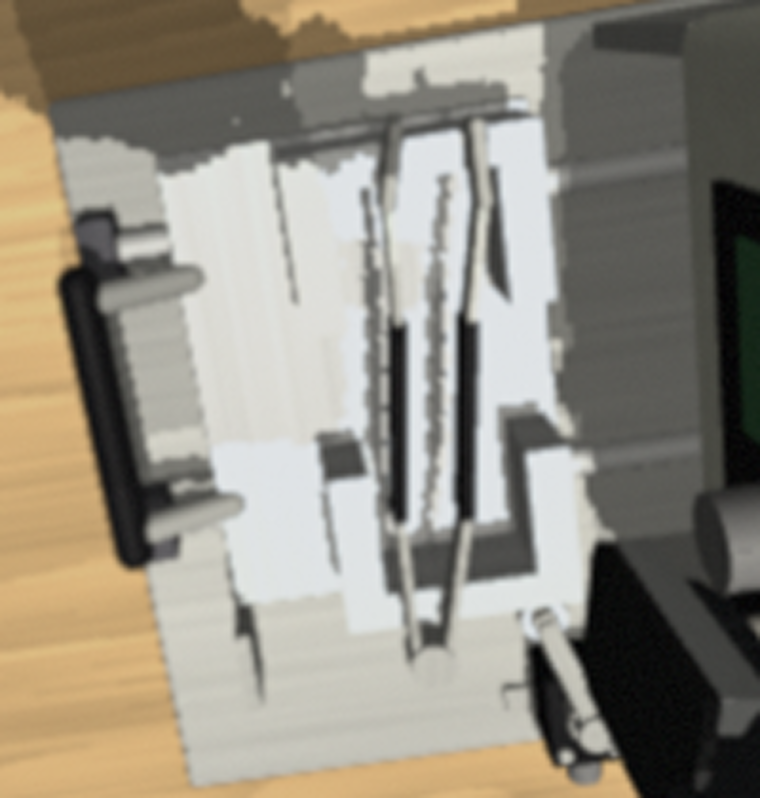

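```bash
cat >> h.py <<'E'
def unz(p,x0,y0,f): p=np.asarray(p,float).reshape(-1,2); return (p+.5)/f-.5+np.array([x0,y0])
def tri(views):
    A=np.zeros((3,3));b=np.zeros(3);L=[]
    for d,uv in views:
        o,r=rays(d,[uv]); r=r[0]/np.linalg.norm(r[0]); M=np.eye(3)-np.outer(r,r); A+=M;b+=M@o;L.append((o,r))
    p=np.linalg.solve(A,b); return p,[np.linalg.norm((np.eye(3)-np.outer(r,r))@(p-o)) for o,r in L]
E
python3 - <<'E'
from h import *
w=load('w2');t=load('top0')
W=lambda p:unz(p,190,100,3.8)[0]
T=lambda p:unz(p,100,100,4.5)[0]
for n,a,b in [('grip c',(432,420),(241,433)),('roller',(546,622),(195,240)),('handle',(105,418),(476,451)),('base -y',(192,787),(503,95)),('base +y',(50,103),(497,665))]:
    p,e=tri([(w,W(a)),(t,T(b))]); print(n,p.round(4),np.round(e,4))
print('z30',at_z(w,[W((192,787)),W((50,103))],.03).round(4),at_z(t,[T((503,95)),T((497,665))],.03).round(4))
print('nest -y corners z98',at_z(w,[W((350,632)),W((582,598))],.098).round(4))
print('nest +y top z98',at_z(t,[T((327,275)),T((160,275)),T((335,400)),T((160,392))],.098).round(4))
print('tong grips z112',at_z(w,[W(p) for p in [(397,322),(397,520),(468,318),(466,520)]],.112).round(4))
print('hz',at_z(w,[W((75,280)),W((135,555))],.079).round(4),at_z(t,[T((477,320)),T((475,582))],.079).round(4))
print('roller',at_z(w,[W((546,622))],.075),at_z(t,[T((195,240))],.075))
E
```

```text
grip c [0.5309 0.1672 0.1086] [0.0002 0.0002]
roller [0.6384 0.2046 0.0752] [0.0013 0.0013]
handle [0.5234 0.0464 0.0734] [0.0004 0.0004]
base -y [0.7275 0.0399 0.0305] [0.0002 0.0002]
base +y [0.4053 0.0405 0.0178] [0.0002 0.0002]
z30 [[0.7277 0.0397 0.03  ]
 [0.4046 0.0429 0.03  ]] [[0.7277 0.0401 0.03  ]
 [0.4062 0.0391 0.03  ]]
nest -y corners z98 [[0.6164 0.1266 0.098 ]
 [0.6164 0.216  0.098 ]]
nest +y top z98 [[0.6161 0.1249 0.098 ]
 [0.616  0.2159 0.098 ]
 [0.5493 0.1193 0.098 ]
 [0.553  0.2142 0.098 ]]
tong grips z112 [[0.4924 0.1596 0.112 ]
 [0.5657 0.1499 0.112 ]
 [0.495  0.1836 0.112 ]
 [0.5697 0.1744 0.112 ]]
hz [[0.4664 0.0475 0.079 ]
 [0.5797 0.0472 0.079 ]] [[0.5942 0.0464 0.079 ]
 [0.4532 0.0456 0.079 ]]
roller [[0.6388906 0.2058941 0.075    ]] [[0.63816229 0.20329591 0.075     ]]
```

Triangulated positions: grip centre (0.531, 0.167, 0.108), nest centre ≈(0.524, 0.171), handle y ≈0.046. The sealer's axes are aligned with the world, and the two views agree to ~1 mm. Next I grip the tongs.

```bash
python3 - <<'E'
from h import *
plan([(.531,.167,.2),(.531,.167,.096)],np.radians(82.6))
E
```

```text
pos [0.4603 0.1187 0.3323] jaw deg 80.53 tilt 0.04
turn [-0.0006 -0.0002 -0.0361] rows 1 each [-0.0006 -0.0002 -0.0361]
to [0.531 0.167 0.2  ] tool d [0.057  0.0639 0.1323] rows 4 each [0.0142 0.016  0.0331]
to [0.531 0.167 0.096] tool d [0.    0.    0.104] rows 3 each [0.     0.     0.0347]
```

Request:
{"op": "jog_arm", "data": {"series": [{"jaw": -1, "x": 0, "y": 0, "z": 0, "ax": 0, "ay": 0, "az": -0.036}, {"jaw": -1, "x": 0.0142, "y": 0.016, "z": 0.033, "ax": 0, "ay": 0, "az": 0}, {"jaw": -1, "x": 0.0142, "y": 0.016, "z": 0.033, "ax": 0, "ay": 0, "az": 0}, {"jaw": -1, "x": 0.0142, "y": 0.016, "z": 0.033, "ax": 0, "ay": 0, "az": 0}, {"jaw": -1, "x": 0.0142, "y": 0.016, "z": 0.033, "ax": 0, "ay": 0, "az": 0}, {"jaw": -1, "x": 0, "y": 0, "z": 0.03, "ax": 0, "ay": 0, "az": 0}, {"jaw": -1, "x": 0, "y": 0, "z": 0.03, "ax": 0, "ay": 0, "az": 0}, {"jaw": -1, "x": 0, "y": 0, "z": 0, "ax": 0, "ay": 0, "az": 0}]}}

```text
t: 2.75
tcp_pos: [0.5282, 0.1677, 0.1365]
orientation: [-0.002, 0.751, 0.661, -0.002]
wrist_force: [0.0, -0.5, 0.1]
gripper_width: 1.001
```

```bash
python3 - <<'E'
from h import *
plan([(.531,.167,.096)],np.radians(82.6))
snap('wrist','w3')
im=cv2.imread('pics/w3.png'); cv2.imwrite('pics/w3b.png',cv2.resize(im,(800,600),interpolation=cv2.INTER_CUBIC))
E
```

```text
pos [0.5282 0.1677 0.1365] jaw deg 82.72 tilt 0.36
turn [-0.0062  0.0011  0.0021] rows 1 each [-0.0062  0.0011  0.0021]
to [0.531 0.167 0.096] tool d [-0.0003  0.0029  0.0405] rows 1 each [-0.0003  0.0029  0.0405]
```

View pics/w3b.png

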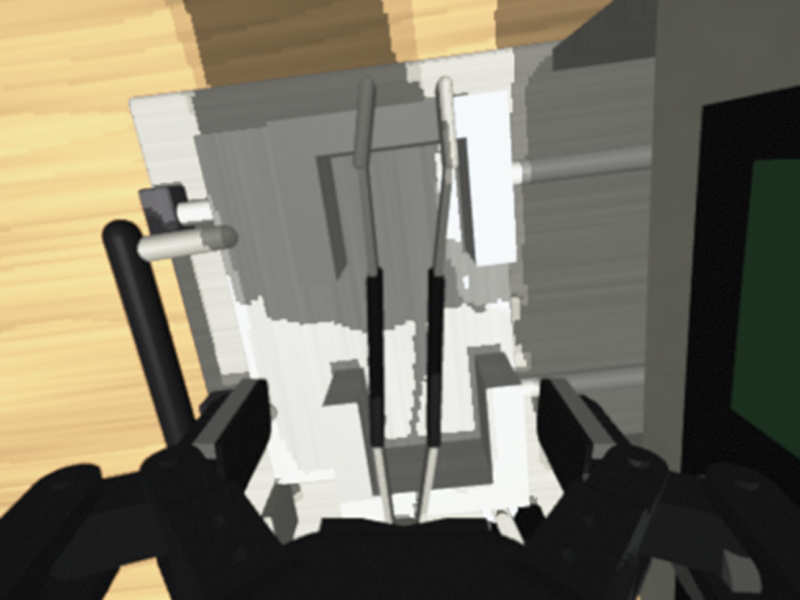

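The tongs are centred between the open fingers (grips at px 375 and 435 of 800), and the finger gaps are clear. I descend and close.

Request:
{"op": "jog_arm", "data": {"series": [{"jaw": -1, "x": 0, "y": 0.003, "z": 0.02, "ax": -0.005, "ay": 0, "az": 0}, {"jaw": -1, "x": 0, "y": 0, "z": 0.02, "ax": 0, "ay": 0, "az": 0}, {"jaw": -1, "x": 0, "y": 0, "z": 0, "ax": 0, "ay": 0, "az": 0}, {"jaw": 1, "x": 0, "y": 0, "z": 0, "ax": 0, "ay": 0, "az": 0}, {"jaw": 1, "x": 0, "y": 0, "z": 0, "ax": 0, "ay": 0, "az": 0}, {"jaw": 1, "x": 0, "y": 0, "z": 0, "ax": 0, "ay": 0, "az": 0}, {"jaw": 1, "x": 0, "y": 0, "z": 0, "ax": 0, "ay": 0, "az": 0}, {"jaw": 1, "x": 0, "y": 0, "z": 0, "ax": 0, "ay": 0, "az": 0}, {"jaw": 1, "x": 0, "y": 0, "z": 0, "ax": 0, "ay": 0, "az": 0}, {"jaw": 1, "x": 0, "y": 0, "z": 0, "ax": 0, "ay": 0, "az": 0}, {"jaw": 1, "x": 0, "y": 0, "z": 0, "ax": 0, "ay": 0, "az": 0}, {"jaw": 1, "x": 0, "y": 0, "z": -0.02, "ax": 0, "ay": 0, "az": 0}, {"jaw": 1, "x": 0, "y": 0, "z": -0.03, "ax": 0, "ay": 0, "az": 0}, {"jaw": 1, "x": 0, "y": 0, "z": -0.04, "ax": 0, "ay": 0, "az": 0}, {"jaw": 1, "x": 0, "y": 0, "z": -0.04, "ax": 0, "ay": 0, "az": 0}, {"jaw": 1, "x": 0, "y": 0, "z": 0, "ax": 0, "ay": 0, "az": 0}]}}

```text
t: 4.4
tcp_pos: [0.5361, 0.1666, 0.2367]
orientation: [0.005, 0.751, 0.66, 0.005]
wrist_force: [1.2, -0.1, -1.4]
gripper_width: 0.329
```

```bash
python3 - <<'E'
from h import *
s=get_state();print(s['gripper_width'])
t=load('top0'); TZ=lambda p:unz(p,260,120,4)[0]
print('pan rim z28', at_z(t,[TZ(p) for p in [(459,165),(634,156),(665,560),(491,575)]],.028).round(4))
print('tray rim z42', at_z(t,[TZ(p) for p in [(70,270),(327,224),(346,325),(90,377)]],.042).round(4))
print('tub z75', at_z(t,[TZ((276,512))],.075), 'bottle cap', at_z(t,[TZ((282,78))],.19))
snap('wrist','w4')
im=cv2.imread('pics/w4.png'); cv2.imwrite('pics/w4b.png',cv2.resize(im,(800,600),interpolation=cv2.INTER_CUBIC))
plan([])
E
```

```text
0.3285585805138351
pan rim z28 [[ 0.6268 -0.3751  0.028 ]
 [ 0.6335 -0.4885  0.028 ]
 [ 0.377  -0.5054  0.028 ]
 [ 0.3681 -0.3937  0.028 ]]
tray rim z42 [[ 0.5577 -0.128   0.042 ]
 [ 0.5873 -0.2884  0.042 ]
 [ 0.5243 -0.3     0.042 ]
 [ 0.4912 -0.1407  0.042 ]]
tub z75 [[ 0.410144  -0.2520515  0.075    ]] bottle cap [[ 0.65421875 -0.24159258  0.19      ]]
pos [0.5353 0.1666 0.2336] jaw deg 82.62 tilt 0.59
```

View pics/w4b.png

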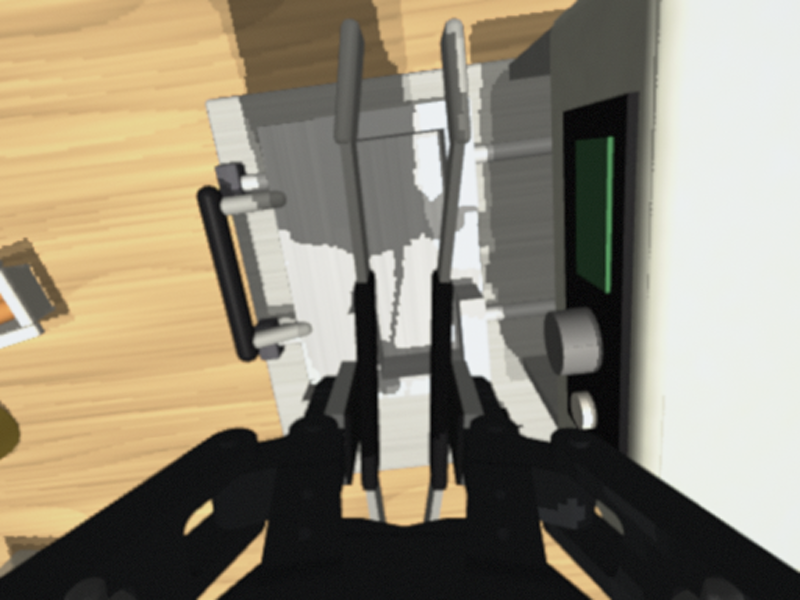

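The tongs are held (opening 0.33, about 28 mm). The pan's centre comes out at ≈(0.501, -0.441) with its axis at 4°.

```bash
python3 - <<'E'
from h import *
plan([(.52,0,.28),(.501,-.441,.25),(.501,-.441,.06)],np.radians(94))
E
```

```text
pos [0.5353 0.1666 0.2336] jaw deg 82.62 tilt 0.59
turn [ 1.030e-02 -1.000e-04 -1.986e-01] rows 2 each [ 0.0052 -0.0001 -0.0993]
to [0.52 0.   0.28] tool d [-0.1651 -0.0269 -0.0464] rows 4 each [-0.0413 -0.0067 -0.0116]
to [ 0.501 -0.441  0.25 ] tool d [-0.4386 -0.0497  0.03  ] rows 10 each [-0.0439 -0.005   0.003 ]
to [ 0.501 -0.441  0.06 ] tool d [0.   0.   0.19] rows 5 each [0.    0.    0.038]
```

Request:
{"op": "jog_arm", "data": {"series": [{"jaw": 1, "x": -0.02, "y": 0, "z": -0.03, "ax": 0.005, "ay": 0, "az": 0}, {"jaw": 1, "x": 0, "y": 0, "z": -0.016, "ax": 0.005, "ay": 0, "az": -0.1}, {"jaw": 1, "x": 0, "y": 0, "z": 0, "ax": 0, "ay": 0, "az": -0.099}, {"jaw": 1, "x": -0.04, "y": -0.007, "z": 0, "ax": 0, "ay": 0, "az": 0}, {"jaw": 1, "x": -0.045, "y": -0.007, "z": 0, "ax": 0, "ay": 0, "az": 0}, {"jaw": 1, "x": -0.045, "y": -0.007, "z": 0, "ax": 0, "ay": 0, "az": 0}, {"jaw": 1, "x": -0.045, "y": -0.006, "z": 0, "ax": 0, "ay": 0, "az": 0}, {"jaw": 1, "x": -0.045, "y": -0.005, "z": 0, "ax": 0, "ay": 0, "az": 0}, {"jaw": 1, "x": -0.045, "y": -0.005, "z": 0, "ax": 0, "ay": 0, "az": 0}, {"jaw": 1, "x": -0.045, "y": -0.005, "z": 0, "ax": 0, "ay": 0, "az": 0}, {"jaw": 1, "x": -0.045, "y": -0.005, "z": 0, "ax": 0, "ay": 0, "az": 0}, {"jaw": 1, "x": -0.045, "y": -0.005, "z": 0, "ax": 0, "ay": 0, "az": 0}, {"jaw": 1, "x": -0.045, "y": -0.005, "z": 0.01, "ax": 0, "ay": 0, "az": 0}, {"jaw": 1, "x": -0.045, "y": -0.005, "z": 0.01, "ax": 0, "ay": 0, "az": 0}, {"jaw": 1, "x": -0.045, "y": -0.005, "z": 0.01, "ax": 0, "ay": 0, "az": 0}, {"jaw": 1, "x": -0.04, "y": -0.005, "z": 0, "ax": 0, "ay": 0, "az": 0}, {"jaw": 1, "x": 0, "y": 0, "z": 0, "ax": 0, "ay": 0, "az": 0}, {"jaw": 1, "x": 0, "y": 0, "z": 0, "ax": 0, "ay": 0, "az": 0}]}}

```text
t: 6.25
tcp_pos: [0.4986, -0.4323, 0.244]
orientation: [-0.004, 0.682, 0.731, -0.001]
wrist_force: [0.2, 0.2, -1.6]
gripper_width: 0.335
```

```bash
python3 - <<'E'
from h import *
plan([(.501,-.441,.06)],np.radians(94))
snap('wrist','w5')
im=cv2.imread('pics/w5.png'); cv2.imwrite('pics/w5b.png',cv2.resize(im,(800,600),interpolation=cv2.INTER_CUBIC))
E
```

```text
pos [ 0.4986 -0.4323  0.244 ] jaw deg 93.93 tilt 0.43
turn [-0.0066 -0.0037 -0.0012] rows 1 each [-0.0066 -0.0037 -0.0012]
to [ 0.501 -0.441  0.06 ] tool d [-0.0088  0.0018  0.184 ] rows 5 each [-0.0018  0.0004  0.0368]
```

View pics/w5b.png

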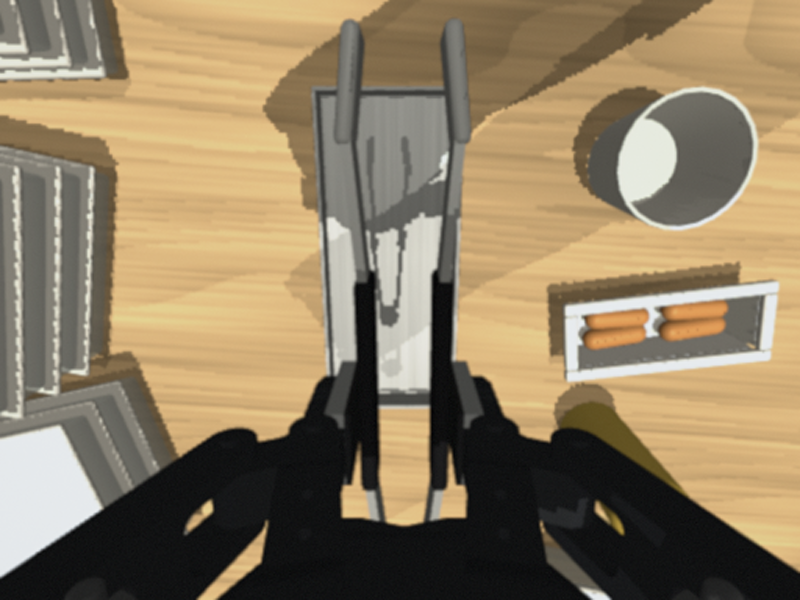

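The held tongs line up with the pan below, whose far corners are at (315,90) and (445,92). The tray's rim corners are at ~(565,305), (778,282), (771,358) and (568,380). I use these to cross-check heights.

```bash
python3 - <<'E'
from h import *
w=load('w5');t=load('top0'); TZ=lambda p:unz(p,260,120,4)[0]; W=lambda p:(np.array(p)+.5)/1.5625-.5
for n,a,b in [('tray',(565,305),(346,325)),('tray',(778,282),(90,377)),('tray',(771,358),(70,270)),('tray',(568,380),(327,224)),('pan',(315,90),(665,560))]:
    p,e=tri([(w,W(a)),(t,TZ(b))]); print(n,p.round(4),np.round(e,4))
print(at_z(w,[W(p) for p in [(565,305),(778,282),(771,358),(568,380)]],.042).round(4))
E
```

```text
tray [ 0.5237 -0.3003  0.0383] [0.0008 0.0008]
tray [ 0.4916 -0.1407  0.0428] [0.0004 0.0004]
tray [ 0.5565 -0.1276  0.0427] [0.0013 0.0013]
tray [ 0.587  -0.2882  0.0422] [0.0004 0.0004]
pan [ 0.3775 -0.5034  0.034 ] [0. 0.]
[[ 0.522  -0.3014  0.042 ]
 [ 0.4922 -0.1401  0.042 ]
 [ 0.5555 -0.1266  0.042 ]
 [ 0.5868 -0.288   0.042 ]]
```

Request:
{"op": "jog_arm", "data": {"series": [{"jaw": 1, "x": -0.009, "y": 0.002, "z": 0.03, "ax": -0.006, "ay": -0.003, "az": 0}, {"jaw": 1, "x": 0, "y": 0, "z": 0.04, "ax": 0, "ay": 0, "az": 0}, {"jaw": 1, "x": 0, "y": 0, "z": 0.04, "ax": 0, "ay": 0, "az": 0}, {"jaw": 1, "x": 0, "y": 0, "z": 0.04, "ax": 0, "ay": 0, "az": 0}, {"jaw": 1, "x": 0, "y": 0, "z": 0.034, "ax": 0, "ay": 0, "az": 0}, {"jaw": 1, "x": 0, "y": 0, "z": 0.02, "ax": 0, "ay": 0, "az": 0}, {"jaw": 1, "x": 0, "y": 0, "z": 0.02, "ax": 0, "ay": 0, "az": 0}, {"jaw": 1, "x": 0, "y": 0, "z": 0.0, "ax": 0, "ay": 0, "az": 0}, {"jaw": 1, "x": 0, "y": 0, "z": 0.0, "ax": 0, "ay": 0, "az": 0}]}}

```text
t: 7.2
tcp_pos: [0.5025, -0.4402, 0.0228]
orientation: [0.001, 0.681, 0.732, -0.0]
wrist_force: [0.4, 0.7, -1.1]
gripper_width: 0.33
```

Request:
{"op": "jog_arm", "data": {"series": [{"jaw": 1, "x": 0, "y": 0, "z": 0.008, "ax": 0, "ay": 0, "az": 0}, {"jaw": 1, "x": 0, "y": 0, "z": 0.006, "ax": 0, "ay": 0, "az": 0}, {"jaw": 1, "x": 0, "y": 0, "z": 0.003, "ax": 0, "ay": 0, "az": 0}, {"jaw": 1, "x": 0, "y": 0, "z": 0, "ax": 0, "ay": 0, "az": 0}, {"jaw": 1, "x": 0, "y": 0, "z": 0, "ax": 0, "ay": 0, "az": 0}]}}

```text
t: 7.7
tcp_pos: [0.5027, -0.4416, 0.0073]
orientation: [0.002, 0.682, 0.731, -0.0]
wrist_force: [-3.6, 4.6, 12.6]
gripper_width: 0.333
```

```bash
python3 - <<'E'
from h import *
plan([]);s=get_state();print(s['wrist_force'].round(2),s['gripper_width'])
d=snap('scene','s1');big('s1',60,230,220,370,5)
E
```

```text
pos [ 0.5027 -0.4416  0.0073] jaw deg 94.02 tilt 0.23
[-3.65  4.55 12.62] 0.33251554595093896
```

View pics/s1_z60_230.png

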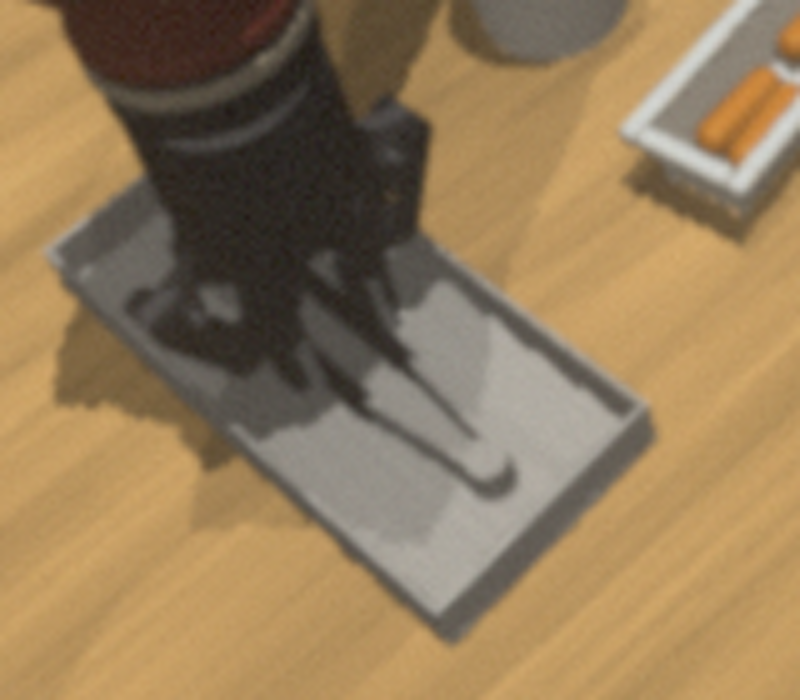

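The tongs touch the floor (12.6 N up), and the scene view shows them lying inside the pan. I release with a part opening and lift.

Request:
{"op": "jog_arm", "data": {"series": [{"jaw": 1, "x": 0, "y": 0, "z": -0.001, "ax": 0, "ay": 0, "az": 0}, {"jaw": -0.3, "x": 0, "y": 0, "z": 0, "ax": 0, "ay": 0, "az": 0}, {"jaw": -0.3, "x": 0, "y": 0, "z": 0, "ax": 0, "ay": 0, "az": 0}, {"jaw": -0.3, "x": 0, "y": 0, "z": 0, "ax": 0, "ay": 0, "az": 0}, {"jaw": -0.3, "x": 0, "y": 0, "z": 0, "ax": 0, "ay": 0, "az": 0}, {"jaw": -0.3, "x": 0, "y": 0, "z": -0.01, "ax": 0, "ay": 0, "az": 0}, {"jaw": -0.3, "x": 0, "y": 0, "z": -0.02, "ax": 0, "ay": 0, "az": 0}, {"jaw": -0.3, "x": 0, "y": 0, "z": -0.04, "ax": 0, "ay": 0, "az": 0}, {"jaw": -1, "x": 0, "y": 0, "z": -0.04, "ax": 0, "ay": 0, "az": 0}, {"jaw": -1, "x": 0, "y": 0, "z": -0.045, "ax": 0, "ay": 0, "az": 0}, {"jaw": -1, "x": 0, "y": 0, "z": -0.045, "ax": 0, "ay": 0, "az": 0}, {"jaw": -1, "x": 0, "y": 0, "z": -0.03, "ax": 0, "ay": 0, "az": 0}, {"jaw": -1, "x": 0, "y": 0, "z": 0, "ax": 0, "ay": 0, "az": 0}]}}

```text
t: 9.05
tcp_pos: [0.5031, -0.4424, 0.2431]
orientation: [0.006, 0.682, 0.732, -0.001]
wrist_force: [0.6, -0.6, 0.6]
gripper_width: 1.001
```

```bash
python3 - <<'E'
from h import *
snap('wrist','w6')
im=cv2.imread('pics/w6.png'); cv2.imwrite('pics/w6b.png',cv2.resize(im,(800,600),interpolation=cv2.INTER_CUBIC))
plan([(.539,-.214,.25)],np.radians(10.6))
E
```

```text
pos [ 0.5027 -0.4418  0.2399] jaw deg 94.02 tilt 0.45
turn [0.0082 0.0025 1.456 ] rows 11 each [0.0007 0.0002 0.1324]
to [ 0.539 -0.214  0.25 ] tool d [ 0.0776 -0.2172 -0.0101] rows 6 each [ 0.0129 -0.0362 -0.0017]
```

View pics/w6b.png

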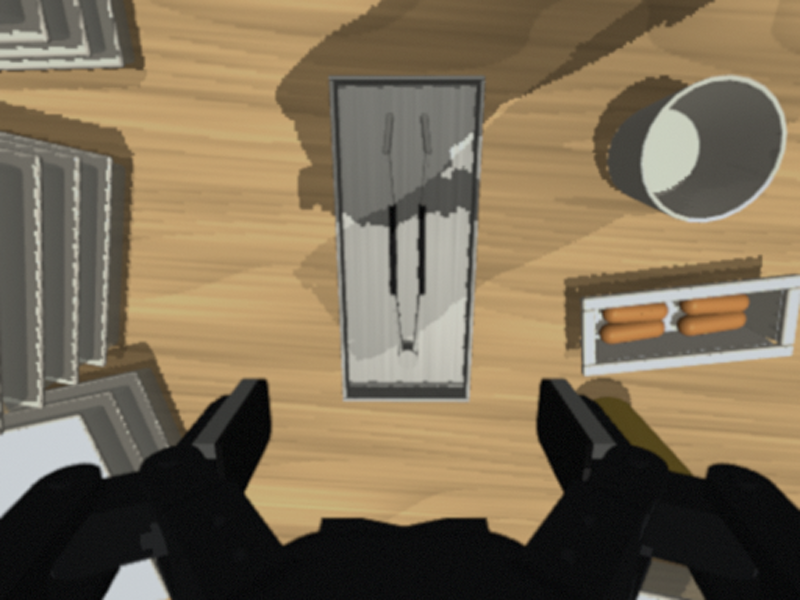

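The tongs lie flat in the middle of the pan (grips at (393..422, 250)). Next is the tray, centre ≈(0.5395, -0.214), needing a jaw angle of 10.9°.

Request:
{"op": "jog_arm", "data": {"series": [{"jaw": -1, "x": 0, "y": 0, "z": -0.01, "ax": 0.004, "ay": 0.001, "az": 0.132}, {"jaw": -1, "x": 0, "y": 0, "z": 0, "ax": 0, "ay": 0, "az": 0.132}, {"jaw": -1, "x": 0, "y": 0, "z": 0, "ax": 0, "ay": 0, "az": 0.132}, {"jaw": -1, "x": 0, "y": 0, "z": 0, "ax": 0, "ay": 0, "az": 0.132}, {"jaw": -1, "x": 0, "y": 0, "z": 0, "ax": 0, "ay": 0, "az": 0.132}, {"jaw": -1, "x": 0, "y": 0, "z": 0, "ax": 0, "ay": 0, "az": 0.132}, {"jaw": -1, "x": 0, "y": 0, "z": 0, "ax": 0, "ay": 0, "az": 0.132}, {"jaw": -1, "x": 0, "y": 0, "z": 0, "ax": 0, "ay": 0, "az": 0.132}, {"jaw": -1, "x": 0, "y": 0, "z": 0, "ax": 0, "ay": 0, "az": 0.132}, {"jaw": -1, "x": 0, "y": 0, "z": 0, "ax": 0, "ay": 0, "az": 0.132}, {"jaw": -1, "x": 0, "y": 0, "z": 0, "ax": 0, "ay": 0, "az": 0.132}, {"jaw": -1, "x": 0.013, "y": -0.036, "z": 0, "ax": 0, "ay": 0, "az": 0}, {"jaw": -1, "x": 0.013, "y": -0.036, "z": 0, "ax": 0, "ay": 0, "az": 0}, {"jaw": -1, "x": 0.013, "y": -0.036, "z": 0, "ax": 0, "ay": 0, "az": 0}, {"jaw": -1, "x": 0.013, "y": -0.036, "z": 0, "ax": 0, "ay": 0, "az": 0}, {"jaw": -1, "x": 0.013, "y": -0.036, "z": 0, "ax": 0, "ay": 0, "az": 0}, {"jaw": -1, "x": 0.013, "y": -0.036, "z": 0, "ax": 0, "ay": 0, "az": 0}, {"jaw": -1, "x": 0, "y": 0, "z": 0, "ax": 0, "ay": 0, "az": 0}, {"jaw": -1, "x": 0, "y": 0, "z": 0, "ax": 0, "ay": 0, "az": 0}]}}

```text
t: 11.0
tcp_pos: [0.5377, -0.213, 0.245]
orientation: [0.0, 0.995, 0.095, -0.002]
wrist_force: [0.8, 0.3, -0.2]
gripper_width: 1.0
```

```bash
python3 - <<'E'
from h import *
plan([(.5395,-.214,.12),(.5395,-.214,.02)],np.radians(10.9))
snap('wrist','w7')
im=cv2.imread('pics/w7.png'); cv2.imwrite('pics/w7b.png',cv2.resize(im,(800,600),interpolation=cv2.INTER_CUBIC))
E
```

```text
pos [ 0.5377 -0.213   0.245 ] jaw deg 10.93 tilt 0.22
turn [-0.0001  0.0038  0.0004] rows 1 each [-0.0001  0.0038  0.0004]
to [ 0.5395 -0.214   0.12  ] tool d [0.0016 0.0013 0.125 ] rows 3 each [0.0005 0.0004 0.0417]
to [ 0.5395 -0.214   0.02  ] tool d [0.  0.  0.1] rows 3 each [0.     0.     0.0333]
```

View pics/w7b.png

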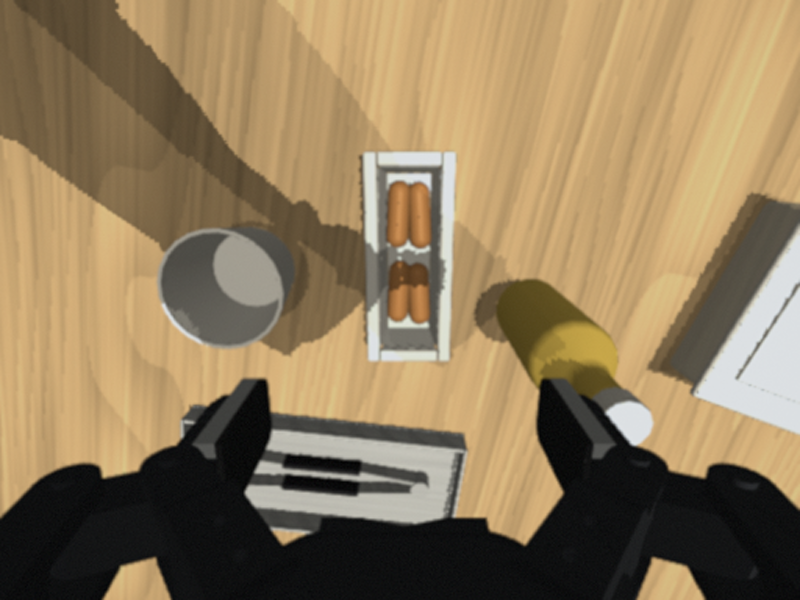

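The tray is aligned with the jaw axis, with rim corners at (362,152), (456,152), (450,360) and (369,360). The tub and bottle flank it.

```bash
python3 - <<'E'
from h import *
w=load('w7'); W=lambda p:(np.array(p)+.5)/1.5625-.5
P=at_z(w,[W(p) for p in [(362,152),(456,152),(450,360),(369,360)]],.042); print(P.round(4),P.mean(0).round(4))
a=(P[0]+P[1])/2-(P[2]+P[3])/2; print(np.linalg.norm(a),np.degrees(np.arctan2(a[1],a[0]))-90)
E
```

```text
[[ 0.4911 -0.1393  0.042 ]
 [ 0.5579 -0.1264  0.042 ]
 [ 0.5896 -0.2873  0.042 ]
 [ 0.5236 -0.3002  0.042 ]] [ 0.5405 -0.2133  0.042 ]
0.16408856188412388 11.268037934978366
```

Request:
{"op": "jog_arm", "data": {"series": [{"jaw": -1, "x": 0.002, "y": 0.001, "z": 0.04, "ax": 0, "ay": 0.004, "az": -0.002}, {"jaw": -1, "x": 0, "y": 0, "z": 0.04, "ax": 0, "ay": 0, "az": 0}, {"jaw": -1, "x": 0, "y": 0, "z": 0.045, "ax": 0, "ay": 0, "az": 0}, {"jaw": -1, "x": 0, "y": 0, "z": 0.03, "ax": 0, "ay": 0, "az": 0}, {"jaw": -1, "x": 0, "y": 0, "z": 0, "ax": 0, "ay": 0, "az": 0}, {"jaw": -1, "x": 0, "y": 0, "z": 0, "ax": 0, "ay": 0, "az": 0}]}}

```text
t: 11.65
tcp_pos: [0.5397, -0.2154, 0.0911]
orientation: [0.0, 0.996, 0.095, 0.0]
wrist_force: [-0.7, -0.2, 0.4]
gripper_width: 1.0
```

```bash
python3 - <<'E'
from h import *
plan([(.540,-.2137,.012)],np.radians(11.))
snap('wrist','w8')
im=cv2.imread('pics/w8.png'); cv2.imwrite('pics/w8b.png',cv2.resize(im,(800,600),interpolation=cv2.INTER_CUBIC))
E
```

```text
pos [ 0.5397 -0.2154  0.0911] jaw deg 10.87 tilt 0.03
turn [ 0.0001 -0.0005 -0.0023] rows 1 each [ 0.0001 -0.0005 -0.0023]
to [ 0.54   -0.2137  0.012 ] tool d [ 0.0006 -0.0016  0.0791] rows 2 each [ 0.0003 -0.0008  0.0396]
```

View pics/w8b.png

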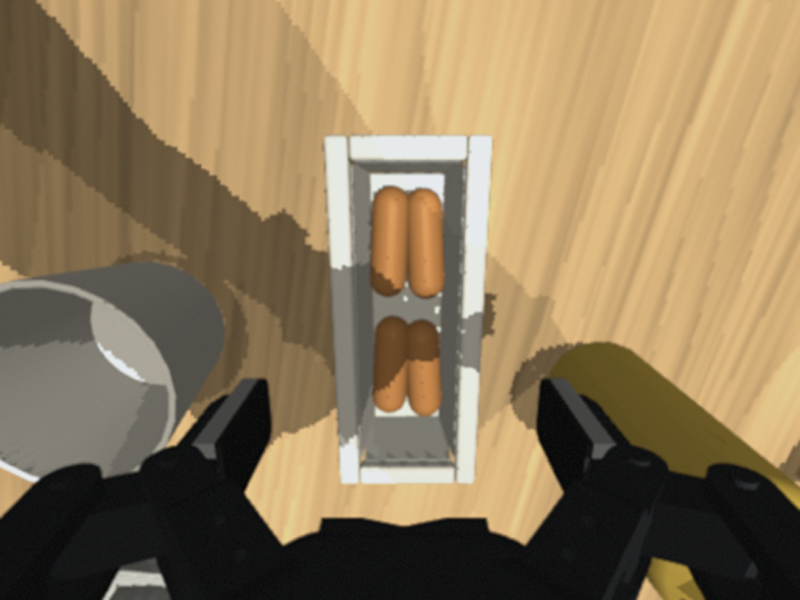

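The tray is centred between the fingers, and the tub and bottle are outside the finger backs. I descend and grip.

Request:
{"op": "jog_arm", "data": {"series": [{"jaw": -1, "x": 0.001, "y": -0.002, "z": 0.02, "ax": 0, "ay": 0, "az": -0.002}, {"jaw": -1, "x": 0, "y": 0, "z": 0.025, "ax": 0, "ay": 0, "az": 0}, {"jaw": -1, "x": 0, "y": 0, "z": 0.02, "ax": 0, "ay": 0, "az": 0}, {"jaw": -1, "x": 0, "y": 0, "z": 0.014, "ax": 0, "ay": 0, "az": 0}, {"jaw": -1, "x": 0, "y": 0, "z": 0, "ax": 0, "ay": 0, "az": 0}, {"jaw": -1, "x": 0, "y": 0, "z": 0, "ax": 0, "ay": 0, "az": 0}]}}

```text
t: 12.3
tcp_pos: [0.5416, -0.2131, 0.0133]
orientation: [0.001, 0.995, 0.096, 0.001]
wrist_force: [-0.5, -0.1, 0.5]
gripper_width: 0.999
```

```bash
python3 - <<'E'
from h import *
plan([(.540,-.2137,.012)],np.radians(11.))
snap('wrist','w9')
im=cv2.imread('pics/w9.png'); cv2.imwrite('pics/w9b.png',cv2.resize(im,(800,600),interpolation=cv2.INTER_CUBIC))
E
```

```text
pos [ 0.5416 -0.2131  0.0133] jaw deg 11.05 tilt 0.17
turn [ 0.0018 -0.0023  0.0009] rows 1 each [ 0.0018 -0.0023  0.0009]
to [ 0.54   -0.2137  0.012 ] tool d [-0.0016  0.0003  0.0013] rows 1 each [-0.0016  0.0003  0.0013]
```

View pics/w9b.png

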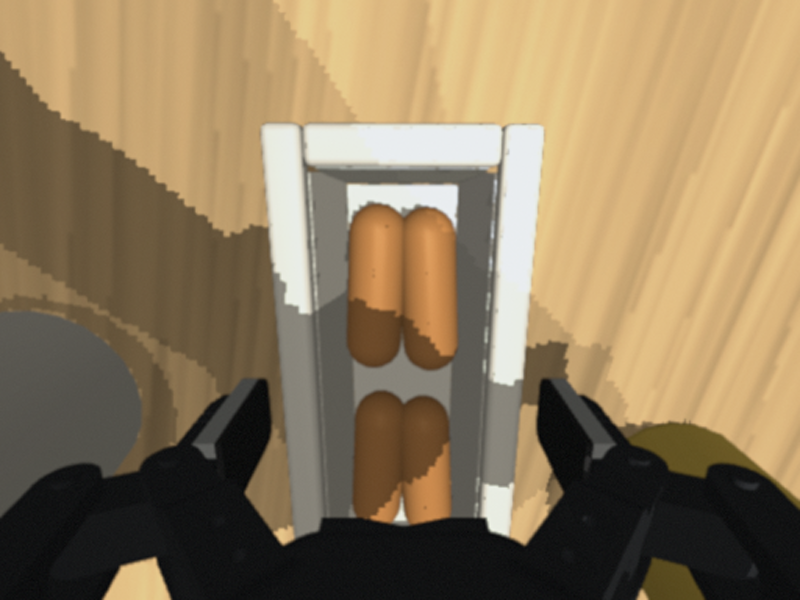

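Request:
{"op": "jog_arm", "data": {"series": [{"jaw": 1, "x": -0.001, "y": 0, "z": 0.001, "ax": 0, "ay": -0.002, "az": 0}, {"jaw": 1, "x": 0, "y": 0, "z": 0, "ax": 0, "ay": 0, "az": 0}, {"jaw": 1, "x": 0, "y": 0, "z": 0, "ax": 0, "ay": 0, "az": 0}, {"jaw": 1, "x": 0, "y": 0, "z": 0, "ax": 0, "ay": 0, "az": 0}, {"jaw": 1, "x": 0, "y": 0, "z": 0, "ax": 0, "ay": 0, "az": 0}, {"jaw": 1, "x": 0, "y": 0, "z": 0, "ax": 0, "ay": 0, "az": 0}]}}

```text
t: 12.95
tcp_pos: [0.5407, -0.2134, 0.0125]
orientation: [0.001, 0.995, 0.096, 0.0]
wrist_force: [-1.0, 0.8, 5.4]
gripper_width: 0.777
```

```bash
python3 - <<'E'
from h import *
plan([(.540,-.2137,.012)],np.radians(11.)); s=get_state(); print(s['gripper_width'],s['wrist_force'].round(1))
E
```

```text
pos [ 0.5407 -0.2134  0.0125] jaw deg 11.06 tilt 0.14
turn [ 0.0024 -0.0006  0.0011] rows 1 each [ 0.0024 -0.0006  0.0011]
to [ 0.54   -0.2137  0.012 ] tool d [-0.0007  0.0002  0.0005] rows 1 each [-0.0007  0.0002  0.0005]
0.7770945880892479 [-1.   0.8  5.4]
```

The tray is gripped (opening 0.777, about 66 mm). I lift straight up, carry it over, then turn.

```bash
python3 - <<'E'
from h import *
plan([(.5407,-.2134,.27),(.524,.02,.27)])
E
```

```text
pos [ 0.5407 -0.2134  0.0125] jaw deg 11.06 tilt 0.14
to [ 0.5407 -0.2134  0.27  ] tool d [ 2.000e-04  7.000e-04 -2.575e-01] rows 6 each [ 0.      0.0001 -0.0429]
to [0.524 0.02  0.27 ] tool d [ 0.0284 -0.2323 -0.0005] rows 6 each [ 0.0047 -0.0387 -0.0001]
```

Request:
{"op": "jog_arm", "data": {"series": [{"jaw": 1, "x": 0, "y": 0, "z": -0.01, "ax": 0, "ay": 0, "az": 0}, {"jaw": 1, "x": 0, "y": 0, "z": -0.02, "ax": 0, "ay": 0, "az": 0}, {"jaw": 1, "x": 0, "y": 0, "z": -0.03, "ax": 0, "ay": 0, "az": 0}, {"jaw": 1, "x": 0, "y": 0, "z": -0.04, "ax": 0, "ay": 0, "az": 0}, {"jaw": 1, "x": 0, "y": 0, "z": -0.04, "ax": 0, "ay": 0, "az": 0}, {"jaw": 1, "x": 0, "y": 0, "z": -0.04, "ax": 0, "ay": 0, "az": 0}, {"jaw": 1, "x": 0, "y": 0, "z": -0.04, "ax": 0, "ay": 0, "az": 0}, {"jaw": 1, "x": 0, "y": 0, "z": -0.025, "ax": 0, "ay": 0, "az": 0}, {"jaw": 1, "x": 0, "y": 0, "z": -0.01, "ax": 0, "ay": 0, "az": 0}, {"jaw": 1, "x": 0, "y": 0, "z": 0, "ax": 0, "ay": 0, "az": 0}]}}

```text
t: 13.95
tcp_pos: [0.5404, -0.2128, 0.2672]
orientation: [0.001, 0.995, 0.096, 0.0]
wrist_force: [0.4, -0.6, -2.8]
gripper_width: 0.78
```

Request:
{"op": "jog_arm", "data": {"series": [{"jaw": 1, "x": 0.002, "y": -0.02, "z": 0, "ax": 0, "ay": 0, "az": 0}, {"jaw": 1, "x": 0.004, "y": -0.03, "z": 0, "ax": 0, "ay": 0, "az": 0}, {"jaw": 1, "x": 0.005, "y": -0.04, "z": 0, "ax": 0, "ay": 0, "az": 0}, {"jaw": 1, "x": 0.006, "y": -0.045, "z": 0, "ax": 0, "ay": 0, "az": 0}, {"jaw": 1, "x": 0.005, "y": -0.045, "z": 0, "ax": 0, "ay": 0, "az": 0}, {"jaw": 1, "x": 0.004, "y": -0.03, "z": 0, "ax": 0, "ay": 0, "az": -0.06}, {"jaw": 1, "x": 0.002, "y": -0.02, "z": 0, "ax": 0, "ay": 0, "az": -0.12}, {"jaw": 1, "x": 0, "y": 0, "z": 0, "ax": 0, "ay": 0, "az": -0.12}, {"jaw": 1, "x": 0, "y": 0, "z": 0, "ax": 0, "ay": 0, "az": -0.12}, {"jaw": 1, "x": 0, "y": 0, "z": 0, "ax": 0, "ay": 0, "az": -0.12}, {"jaw": 1, "x": 0, "y": 0, "z": 0, "ax": 0, "ay": 0, "az": -0.12}, {"jaw": 1, "x": 0, "y": 0, "z": 0, "ax": 0, "ay": 0, "az": -0.12}, {"jaw": 1, "x": 0, "y": 0, "z": 0, "ax": 0, "ay": 0, "az": -0.12}, {"jaw": 1, "x": 0, "y": 0, "z": 0, "ax": 0, "ay": 0, "az": -0.12}, {"jaw": 1, "x": 0, "y": 0, "z": 0, "ax": 0, "ay": 0, "az": -0.12}, {"jaw": 1, "x": 0, "y": 0, "z": 0, "ax": 0, "ay": 0, "az": -0.12}, {"jaw": 1, "x": 0, "y": 0, "z": 0, "ax": 0, "ay": 0, "az": -0.1}, {"jaw": 1, "x": 0, "y": 0, "z": 0, "ax": 0, "ay": 0, "az": -0.017}, {"jaw": 1, "x": 0, "y": 0, "z": 0, "ax": 0, "ay": 0, "az": 0}, {"jaw": 1, "x": 0, "y": 0, "z": 0, "ax": 0, "ay": 0, "az": 0}]}}

```text
t: 15.95
tcp_pos: [0.5217, 0.0188, 0.2649]
orientation: [-0.0, 0.708, 0.706, -0.001]
wrist_force: [0.3, 0.5, -2.1]
gripper_width: 0.781
```

```bash
python3 - <<'E'
from h import *
plan([(.524,.171,.2),(.524,.171,.15)],np.radians(90))
snap('wrist','w10')
im=cv2.imread('pics/w10.png'); cv2.imwrite('pics/w10b.png',cv2.resize(im,(800,600),interpolation=cv2.INTER_CUBIC))
snap('top','t1'); big('t1',100,100,300,260,3.9)
E
```

```text
pos [0.5217 0.0188 0.2649] jaw deg 89.84 tilt 0.11
turn [-0.0018  0.0005 -0.0028] rows 1 each [-0.0018  0.0005 -0.0028]
to [0.524 0.171 0.2  ] tool d [0.1522 0.0023 0.0649] rows 4 each [0.0381 0.0006 0.0162]
to [0.524 0.171 0.15 ] tool d [0.   0.   0.05] rows 2 each [0.    0.    0.025]
```

View pics/w10b.png

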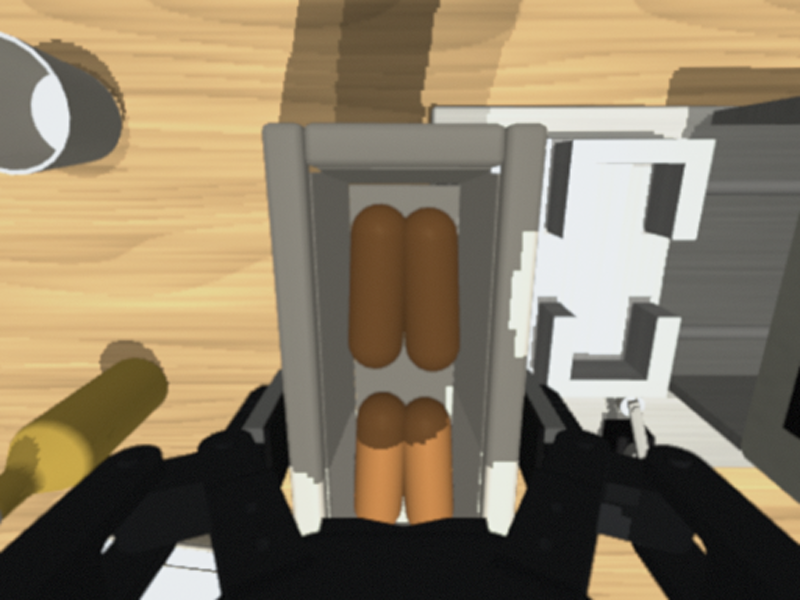

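View pics/t1_z100_100.png

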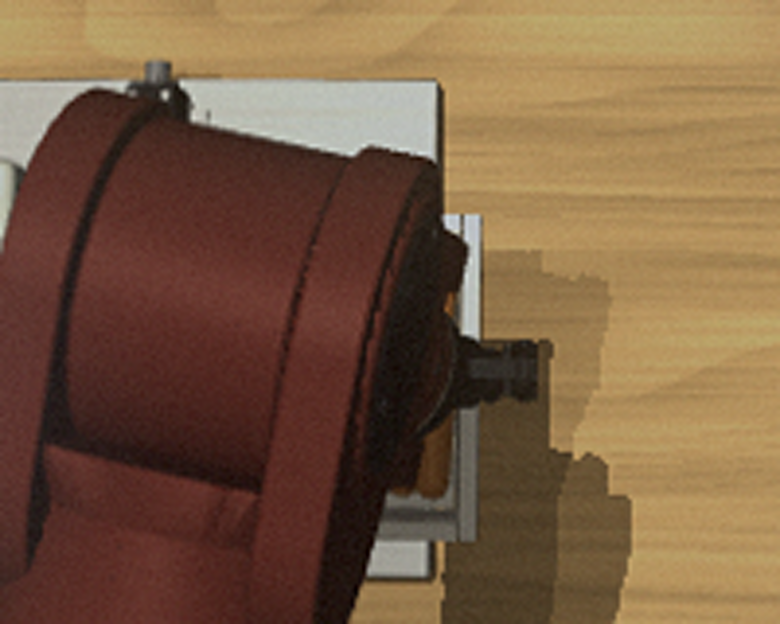

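The wrist view shows the tray level in the jaws, with the empty nest to the right (frame top ~(552..717, 139) to (553..668, 396)). I zoom in to measure the nest precisely.

```bash
python3 - <<'E'
from h import *
big('w10',335,75,475,275,3)
big('w10',160,75,360,345,2.2)
E
```

```text
(no output)
```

View pics/w10_z335_75.png

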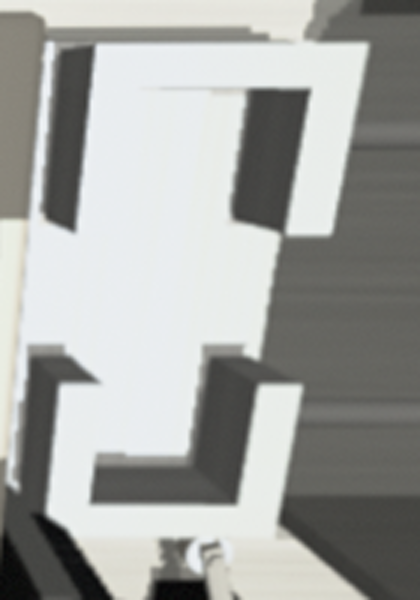

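View pics/w10_z160_75.png

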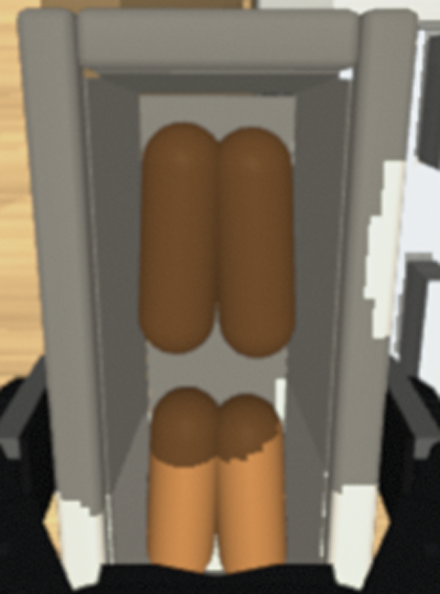

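```bash
python3 - <<'E'
from h import *
w=load('w10'); W=lambda p:unz(p,335,75,3)[0]; V=lambda p:unz(p,160,75,2.2)[0]
names=['oTR','oTL','oBR','iTR','gapTRi','gapTRo','gapBRi','gapBRo','iBL','iBR','gapBLo']
pk=[(368,43),(95,45),(278,537),(310,89),(285,235),(332,235),(258,383),(302,383),(90,503),(238,503),(60,383)]
# nest frame model relative to nest centre in world (x_w=-y_s, y_w=x_s); image top = low x
mod=np.array([(-92,45),(-92,-45),(92,45),(-78,29),(-28,29),(-28,45),(28,29),(28,45),(78,-29),(78,29),(28,-45)])/1000
P=at_z(w,[W(p) for p in pk],.098)[:,:2]
# fit rigid
mc,pc=mod.mean(0),P.mean(0); H=(mod-mc).T@(P-pc); U,S,Vt=np.linalg.svd(H); Rm=Vt.T@U.T
t=pc-Rm@mc; print('nest centre',t.round(4),'yaw',np.degrees(np.arctan2(Rm[1,0],Rm[0,0])))
for n,r in zip(names,(P-(mod@Rm.T+t))*1000): print(n,r.round(1))
print('tray', at_z(w,[V(p) for p in [(18,12),(418,12),(350,588),(70,588)]],.294).round(4))
print(w['T'][:3,3])
E
```

```text
nest centre [0.5252 0.1722] yaw -0.13868945045827652
oTR [0.3 0.2]
oTL [ 0.4 -0.1]
oBR [-0.1  1.2]
iTR [ 0.8 -0.2]
gapTRi [ 0.3 -0. ]
gapTRo [0.4 0.5]
gapBRi [-0.2 -0.6]
gapBRo [-0.2 -0.4]
iBL [-0.6  0.1]
iBR [-0.8 -0.6]
gapBLo [-0.1 -0.2]
tray [[ 0.439  -0.0143  0.294 ]
 [ 0.4392  0.0524  0.294 ]
 [ 0.5576  0.0478  0.294 ]
 [ 0.5575 -0.0137  0.294 ]]
[0.44783716 0.01893568 0.40808216]
```

The nest fit has sub-mm residuals: centre (0.525, 0.172), yaw ≈-0.1°. The tray is centred on the TCP. I move over the nest.

Request:
{"op": "jog_arm", "data": {"series": [{"jaw": 1, "x": 0.015, "y": 0.001, "z": 0, "ax": 0, "ay": 0, "az": 0}, {"jaw": 1, "x": 0.03, "y": 0.001, "z": 0, "ax": 0, "ay": 0, "az": 0}, {"jaw": 1, "x": 0.04, "y": 0.001, "z": 0, "ax": 0, "ay": 0, "az": 0}, {"jaw": 1, "x": 0.035, "y": 0, "z": 0.01, "ax": 0, "ay": 0, "az": 0}, {"jaw": 1, "x": 0.023, "y": 0, "z": 0.02, "ax": 0, "ay": 0, "az": 0}, {"jaw": 1, "x": 0.01, "y": 0, "z": 0.03, "ax": 0, "ay": 0, "az": 0}, {"jaw": 1, "x": 0, "y": 0, "z": 0.035, "ax": 0, "ay": 0, "az": 0}, {"jaw": 1, "x": 0, "y": 0, "z": 0.025, "ax": 0, "ay": 0, "az": 0}, {"jaw": 1, "x": 0, "y": 0, "z": 0.01, "ax": 0, "ay": 0, "az": 0}, {"jaw": 1, "x": 0, "y": 0, "z": 0, "ax": 0, "ay": 0, "az": 0}, {"jaw": 1, "x": 0, "y": 0, "z": 0, "ax": 0, "ay": 0, "az": 0}, {"jaw": 1, "x": 0, "y": 0, "z": 0, "ax": 0, "ay": 0, "az": 0}]}}

```text
t: 17.25
tcp_pos: [0.5263, 0.1714, 0.1375]
orientation: [0.001, 0.707, 0.707, 0.001]
wrist_force: [-0.1, 0.5, -0.9]
gripper_width: 0.781
```

```bash
python3 - <<'E'
from h import *
plan([(.525,.172,.12)],np.radians(89.86))
snap('wrist','w11')
im=cv2.imread('pics/w11.png'); cv2.imwrite('pics/w11b.png',cv2.resize(im,(800,600),interpolation=cv2.INTER_CUBIC))
E
```

```text
pos [0.5263 0.1714 0.1375] jaw deg 89.94 tilt 0.12
turn [0.002  0.0005 0.0013] rows 1 each [0.002  0.0005 0.0013]
to [0.525 0.172 0.12 ] tool d [ 0.0006 -0.0013  0.0175] rows 1 each [ 0.0006 -0.0013  0.0175]
```

View pics/w11b.png

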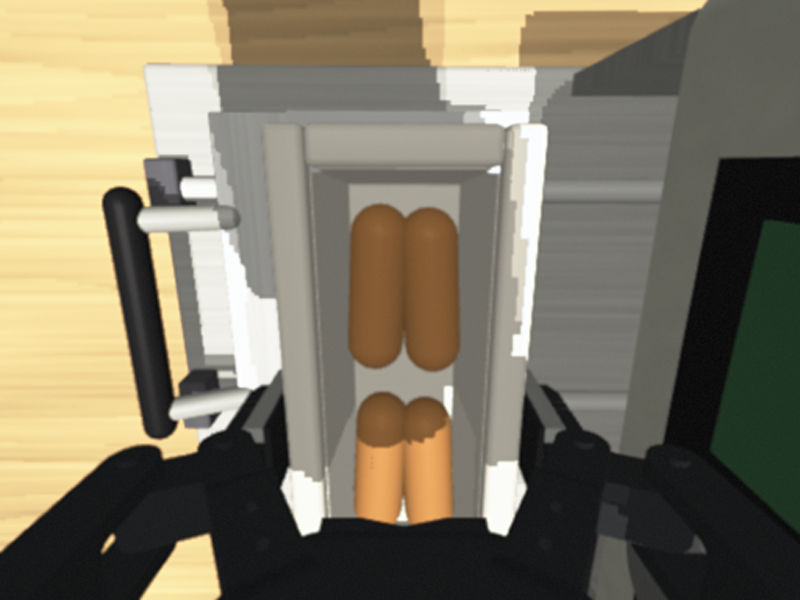

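The tray is over the nest, square to it. I correct by about 1 mm and lower gently.

Request:
{"op": "jog_arm", "data": {"series": [{"jaw": 1, "x": 0.0007, "y": -0.0013, "z": 0.008, "ax": 0.002, "ay": 0, "az": 0}, {"jaw": 1, "x": 0, "y": 0, "z": 0.008, "ax": 0, "ay": 0, "az": 0}, {"jaw": 1, "x": 0, "y": 0, "z": 0.008, "ax": 0, "ay": 0, "az": 0}, {"jaw": 1, "x": 0, "y": 0, "z": 0.008, "ax": 0, "ay": 0, "az": 0}, {"jaw": 1, "x": 0, "y": 0, "z": 0, "ax": 0, "ay": 0, "az": 0}, {"jaw": 1, "x": 0, "y": 0, "z": 0, "ax": 0, "ay": 0, "az": 0}]}}

```text
t: 17.9
tcp_pos: [0.5236, 0.172, 0.1032]
orientation: [-0.001, 0.707, 0.707, -0.001]
wrist_force: [0.5, 0.4, -1.9]
gripper_width: 0.78
```

```bash
python3 - <<'E'
from h import *
plan([(.525,.172,.0765)],np.radians(89.86)); print(get_state()['wrist_force'].round(1))
E
```

```text
pos [0.5236 0.172  0.1032] jaw deg 89.95 tilt 0.2
turn [-0.0034  0.0008  0.0016] rows 1 each [-0.0034  0.0008  0.0016]
to [0.525  0.172  0.0765] tool d [0.     0.0014 0.0267] rows 1 each [0.     0.0014 0.0267]
[ 0.5  0.4 -1.9]
```

Request:
{"op": "jog_arm", "data": {"series": [{"jaw": 1, "x": 0, "y": 0.0012, "z": 0.006, "ax": -0.003, "ay": 0, "az": 0.001}, {"jaw": 1, "x": 0, "y": 0, "z": 0.006, "ax": 0, "ay": 0, "az": 0}, {"jaw": 1, "x": 0, "y": 0, "z": 0.005, "ax": 0, "ay": 0, "az": 0}, {"jaw": 1, "x": 0, "y": 0, "z": 0.003, "ax": 0, "ay": 0, "az": 0}, {"jaw": 1, "x": 0, "y": 0, "z": 0, "ax": 0, "ay": 0, "az": 0}, {"jaw": 1, "x": 0, "y": 0, "z": 0, "ax": 0, "ay": 0, "az": 0}]}}

```text
t: 18.5
tcp_pos: [0.525, 0.172, 0.0836]
orientation: [0.0, 0.708, 0.706, -0.0]
wrist_force: [0.2, 0.1, -1.4]
gripper_width: 0.783
```

```bash
python3 - <<'E'
from h import *
plan([(.525,.172,.0765)],np.radians(89.86)); print(get_state()['wrist_force'].round(1))
E
```

```text
pos [0.525  0.172  0.0836] jaw deg 89.9 tilt 0.05
turn [0.0002 0.0008 0.0007] rows 1 each [0.0002 0.0008 0.0007]
to [0.525  0.172  0.0765] tool d [0.     0.     0.0071] rows 1 each [0.     0.     0.0071]
[ 0.2  0.1 -1.4]
```

No contact so far. I lower to the seat.

Request:
{"op": "jog_arm", "data": {"series": [{"jaw": 1, "x": 0, "y": 0, "z": 0.003, "ax": 0, "ay": 0, "az": 0}, {"jaw": 1, "x": 0, "y": 0, "z": 0.003, "ax": 0, "ay": 0, "az": 0}, {"jaw": 1, "x": 0, "y": 0, "z": 0.001, "ax": 0, "ay": 0, "az": 0}, {"jaw": 1, "x": 0, "y": 0, "z": 0, "ax": 0, "ay": 0, "az": 0}, {"jaw": 1, "x": 0, "y": 0, "z": 0, "ax": 0, "ay": 0, "az": 0}]}}

```text
t: 19.0
tcp_pos: [0.525, 0.172, 0.0766]
orientation: [0.0, 0.708, 0.706, -0.0]
wrist_force: [0.1, -0.6, -0.5]
gripper_width: 0.781
```

```bash
python3 - <<'E'
from h import *
plan([(.525,.172,.0765)],np.radians(89.86)); print(get_state()['wrist_force'].round(1))
snap('scene','s2');big('s2',240,80,420,230,4.4)
E
```

```text
pos [0.525  0.172  0.0766] jaw deg 89.9 tilt 0.04
turn [0.0002 0.0007 0.0007] rows 1 each [0.0002 0.0007 0.0007]
to [0.525  0.172  0.0765] tool d [-0.      0.      0.0001] rows 1 each [-0.      0.      0.0001]
[ 0.1 -0.6 -0.5]
```

View pics/s2_z240_80.png

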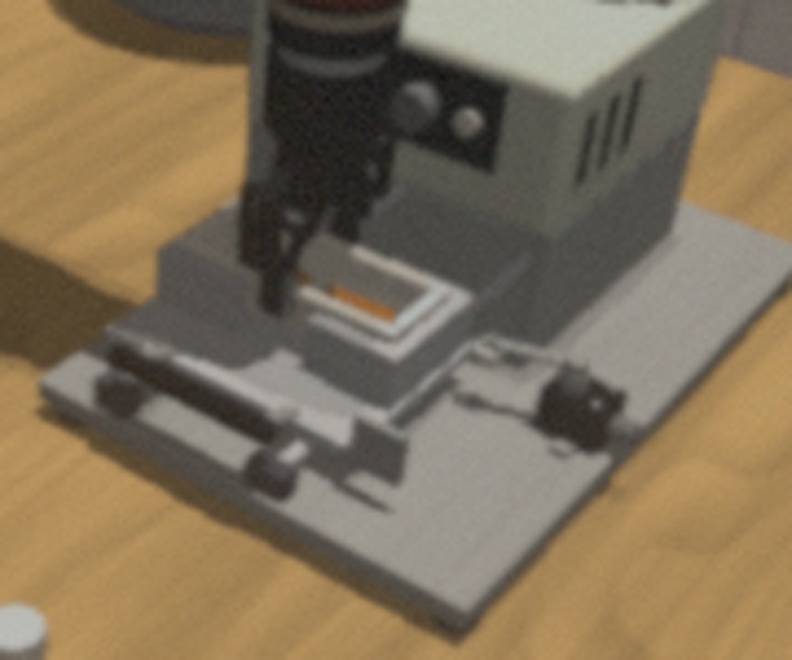

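The scene view shows the tray in the nest with its rim nearly on the frame. I go on in 1 mm steps until contact shows.

Request:
{"op": "jog_arm", "data": {"series": [{"jaw": 1, "x": 0, "y": 0, "z": 0.001, "ax": 0, "ay": 0, "az": 0}, {"jaw": 1, "x": 0, "y": 0, "z": 0.0005, "ax": 0, "ay": 0, "az": 0}, {"jaw": 1, "x": 0, "y": 0, "z": 0, "ax": 0, "ay": 0, "az": 0}, {"jaw": 1, "x": 0, "y": 0, "z": 0, "ax": 0, "ay": 0, "az": 0}]}}

```text
t: 19.45
tcp_pos: [0.525, 0.172, 0.0764]
orientation: [0.001, 0.708, 0.706, -0.0]
wrist_force: [-6.4, -0.8, 11.1]
gripper_width: 0.779
```

The tray is seated (11 N up at the predicted height). I release and rise.

Request:
{"op": "jog_arm", "data": {"series": [{"jaw": 1, "x": 0, "y": 0, "z": -0.0015, "ax": 0, "ay": 0, "az": 0}, {"jaw": -1, "x": 0, "y": 0, "z": 0, "ax": 0, "ay": 0, "az": 0}, {"jaw": -1, "x": 0, "y": 0, "z": 0, "ax": 0, "ay": 0, "az": 0}, {"jaw": -1, "x": 0, "y": 0, "z": 0, "ax": 0, "ay": 0, "az": 0}, {"jaw": -1, "x": 0, "y": 0, "z": 0, "ax": 0, "ay": 0, "az": 0}, {"jaw": -1, "x": 0, "y": 0, "z": -0.01, "ax": 0, "ay": 0, "az": 0}, {"jaw": -1, "x": 0, "y": 0, "z": -0.02, "ax": 0, "ay": 0, "az": 0}, {"jaw": -1, "x": 0, "y": 0, "z": -0.04, "ax": 0, "ay": 0, "az": 0}, {"jaw": -1, "x": 0, "y": 0, "z": -0.04, "ax": 0, "ay": 0, "az": 0}, {"jaw": 1, "x": -0.04, "y": 0, "z": -0.04, "ax": 0, "ay": 0, "az": 0}, {"jaw": 1, "x": -0.045, "y": 0, "z": -0.03, "ax": 0, "ay": 0, "az": 0}, {"jaw": 1, "x": -0.045, "y": 0, "z": 0, "ax": 0, "ay": 0, "az": 0}, {"jaw": 1, "x": -0.045, "y": 0, "z": 0, "ax": 0, "ay": 0, "az": 0}, {"jaw": 1, "x": 0, "y": 0, "z": 0, "ax": 0, "ay": 0, "az": 0}, {"jaw": 1, "x": 0, "y": 0, "z": 0, "ax": 0, "ay": 0, "az": 0}]}}

```text
t: 20.95
tcp_pos: [0.5247, 0.0044, 0.2504]
orientation: [0.0, 0.709, 0.706, 0.0]
wrist_force: [0.2, 0.1, 0.5]
gripper_width: -0.002
```

```bash
python3 - <<'E'
from h import *
plan([(.523,.01,.072)],np.radians(90))
snap('wrist','w12')
im=cv2.imread('pics/w12.png'); cv2.imwrite('pics/w12b.png',cv2.resize(im,(800,600),interpolation=cv2.INTER_CUBIC))
E
```

```text
pos [0.5247 0.0044 0.2504] jaw deg 89.76 tilt 0.06
turn [ 0.0008  0.0006 -0.0041] rows 1 each [ 0.0008  0.0006 -0.0041]
to [0.523 0.01  0.072] tool d [ 0.0056 -0.0017  0.1784] rows 4 each [ 0.0014 -0.0004  0.0446]
```

View pics/w12b.png

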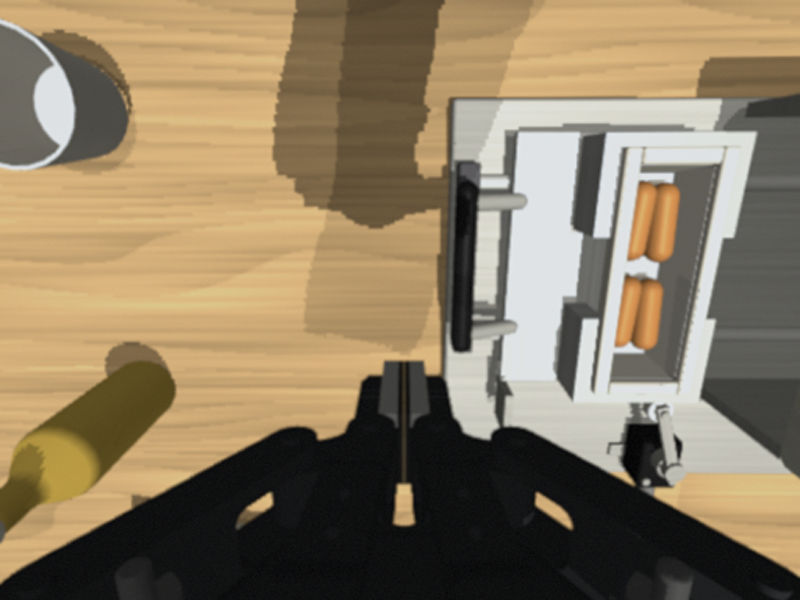

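The tray is seated within the frame. The roller is at ~(660,411) and the dog plate at ~(503,400). I zoom in to measure their separation in the same view.

```bash
python3 - <<'E'
from h import *
big('w12',280,220,460,320,4.4); snap('top','t2'); big('t2',100,100,230,260,4.5)
E
```

```text
(no output)
```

View pics/w12_z280_220.png

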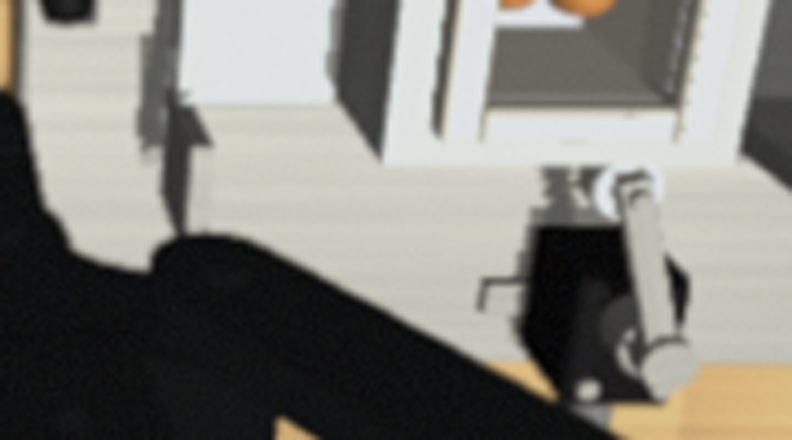

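View pics/t2_z100_100.png

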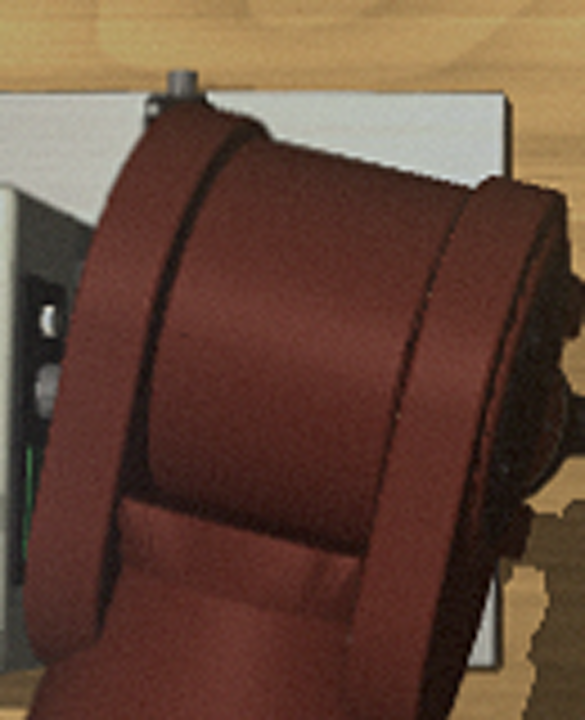

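```bash
python3 - <<'E'
from h import *
w=load('w12'); Z=lambda p:unz(p,280,220,4.4)[0]; W=lambda p:(np.array(p)+.5)/1.5625-.5
print('roller',at_z(w,[Z((630,193)),Z((597,193)),Z((663,193))],.075).round(4))
print('nest outer -y corners z98',at_z(w,[Z((383,164)),Z((738,160))],.098).round(4))
print('nest outer +y ',at_z(w,[W((606,132)),W((757,132))],.098).round(4))
print('pivot z~.08',at_z(w,[Z((668,368))],.078).round(4))
for z in (.06,.08,.095): print('dog front edge',z,at_z(w,[Z((212,148)),Z((178,95))],z).round(4))
print('handle',at_z(w,[W((467,180)),W((461,348))],.079).round(4), 'rim tray z106', at_z(w,[W((625,148)),W((722,148)),W((597,393))],.106).round(4))
E
```

```text
roller [[0.639  0.2059 0.075 ]
 [0.639  0.1968 0.075 ]
 [0.639  0.215  0.075 ]]
nest outer -y corners z98 [[0.617  0.1269 0.098 ]
 [0.6158 0.2172 0.098 ]]
nest outer +y  [[0.4329 0.1276 0.098 ]
 [0.434  0.2181 0.098 ]]
pivot z~.08 [[0.6941 0.2236 0.078 ]]
dog front edge 0.06 [[0.6332 0.0926 0.06  ]
 [0.6162 0.0818 0.06  ]]
dog front edge 0.08 [[0.6222 0.0873 0.08  ]
 [0.6063 0.0772 0.08  ]]
dog front edge 0.095 [[0.614  0.0834 0.095 ]
 [0.5988 0.0737 0.095 ]]
handle [[0.4612 0.0467 0.079 ]
 [0.5827 0.0466 0.079 ]] rim tray z106 [[0.4425 0.1367 0.106 ]
 [0.4431 0.1939 0.106 ]
 [0.6057 0.1395 0.106 ]]
```

Positions agree: nest y 0.1725, so the dog face is at 0.0875, and the roller is at y 0.205 ±0.001. Touch therefore needs ≈108 mm of travel, the click ≈123 and overtravel ≈133. I go down behind the handle with shut fingers.

Request:
{"op": "jog_arm", "data": {"series": [{"jaw": 1, "x": -0.006, "y": 0, "z": 0.035, "ax": 0, "ay": 0, "az": -0.003}, {"jaw": 1, "x": 0, "y": 0, "z": 0.045, "ax": 0, "ay": 0, "az": 0}, {"jaw": 1, "x": 0, "y": 0, "z": 0.045, "ax": 0, "ay": 0, "az": 0}, {"jaw": 1, "x": 0, "y": 0, "z": 0.04, "ax": 0, "ay": 0, "az": 0}, {"jaw": 1, "x": 0, "y": 0, "z": 0.02, "ax": 0, "ay": 0, "az": 0}, {"jaw": 1, "x": 0, "y": 0, "z": 0, "ax": 0, "ay": 0, "az": 0}, {"jaw": 1, "x": 0, "y": 0, "z": 0, "ax": 0, "ay": 0, "az": 0}, {"jaw": 1, "x": 0.004, "y": 0, "z": 0, "ax": 0, "ay": 0, "az": 0}, {"jaw": 1, "x": 0.004, "y": 0, "z": 0, "ax": 0, "ay": 0, "az": 0}, {"jaw": 1, "x": 0.004, "y": 0, "z": 0, "ax": 0, "ay": 0, "az": 0}, {"jaw": 1, "x": 0, "y": 0, "z": 0, "ax": 0, "ay": 0, "az": 0}]}}

```text
t: 22.15
tcp_pos: [0.525, 0.0116, 0.0654]
orientation: [0.001, 0.706, 0.708, 0.0]
wrist_force: [0.3, -0.5, -0.8]
gripper_width: -0.001
```

```bash
python3 - <<'E'
from h import *
plan([]); print(get_state()['wrist_force'].round(1))
snap('wrist','w13')
im=cv2.imread('pics/w13.png'); cv2.imwrite('pics/w13b.png',cv2.resize(im,(800,600),interpolation=cv2.INTER_CUBIC))
E
```

```text
pos [0.525  0.0116 0.0654] jaw deg 90.11 tilt 0.08
[ 0.3 -0.5 -0.8]
```

View pics/w13b.png

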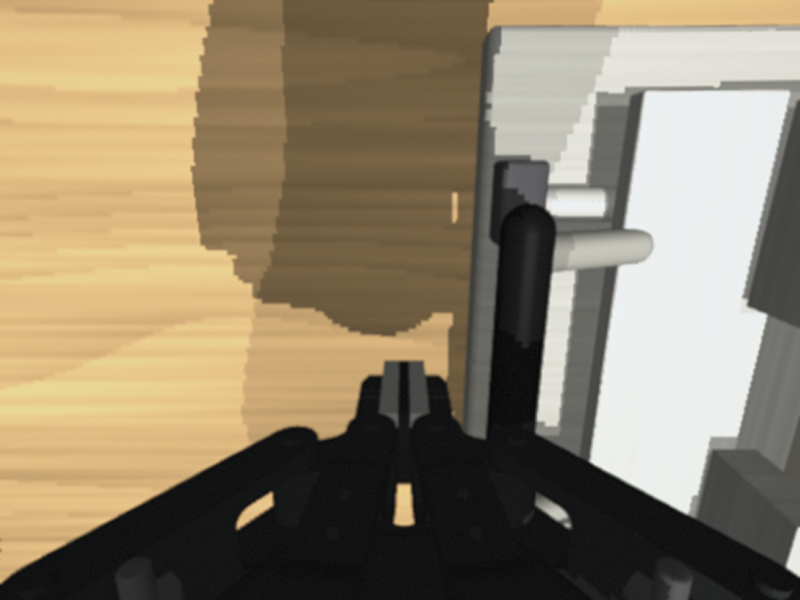

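The fingers stand behind the handle bar (bar at px ~520, fingers at ~405..450). I push in.

Request:
{"op": "jog_arm", "data": {"series": [{"jaw": 1, "x": 0.004, "y": 0, "z": 0, "ax": 0, "ay": 0, "az": 0}, {"jaw": 1, "x": 0.004, "y": 0, "z": 0, "ax": 0, "ay": 0, "az": 0}, {"jaw": 1, "x": 0.004, "y": 0, "z": 0, "ax": 0, "ay": 0, "az": 0}, {"jaw": 1, "x": 0.004, "y": 0, "z": 0, "ax": 0, "ay": 0, "az": 0}, {"jaw": 1, "x": 0.004, "y": 0, "z": 0, "ax": 0, "ay": 0, "az": 0}, {"jaw": 1, "x": 0.004, "y": 0, "z": 0, "ax": 0, "ay": 0, "az": 0}]}}

```text
t: 22.8
tcp_pos: [0.5247, 0.0339, 0.0647]
orientation: [0.001, 0.707, 0.707, -0.001]
wrist_force: [-0.7, -8.3, -0.3]
gripper_width: 0.004
```

```bash
python3 - <<'E'
from h import *
plan([]); print(get_state()['wrist_force'].round(1))
E
```

```text
pos [0.5247 0.0339 0.0647] jaw deg 90.02 tilt 0.22
[-0.7 -8.3 -0.3]
```

Request:
{"op": "jog_arm", "data": {"series": [{"jaw": 1, "x": 0.005, "y": 0, "z": 0, "ax": 0, "ay": 0, "az": 0}, {"jaw": 1, "x": 0.005, "y": 0, "z": 0, "ax": 0, "ay": 0, "az": 0}, {"jaw": 1, "x": 0.005, "y": 0, "z": 0, "ax": 0, "ay": 0, "az": 0}, {"jaw": 1, "x": 0.005, "y": 0, "z": 0, "ax": 0, "ay": 0, "az": 0}, {"jaw": 1, "x": 0.005, "y": 0, "z": 0, "ax": 0, "ay": 0, "az": 0}, {"jaw": 1, "x": 0.005, "y": 0, "z": 0, "ax": 0, "ay": 0, "az": 0}, {"jaw": 1, "x": 0.005, "y": 0, "z": 0, "ax": 0, "ay": 0, "az": 0}, {"jaw": 1, "x": 0.005, "y": 0, "z": 0, "ax": 0, "ay": 0, "az": 0}, {"jaw": 1, "x": 0.005, "y": 0, "z": 0, "ax": 0, "ay": 0, "az": 0}, {"jaw": 1, "x": 0.005, "y": 0, "z": 0, "ax": 0, "ay": 0, "az": 0}, {"jaw": 1, "x": 0.005, "y": 0, "z": 0, "ax": 0, "ay": 0, "az": 0}, {"jaw": 1, "x": 0.005, "y": 0, "z": 0, "ax": 0, "ay": 0, "az": 0}, {"jaw": 1, "x": 0.005, "y": 0, "z": 0, "ax": 0, "ay": 0, "az": 0}, {"jaw": 1, "x": 0.005, "y": 0, "z": 0, "ax": 0, "ay": 0, "az": 0}, {"jaw": 1, "x": 0.003, "y": 0, "z": 0, "ax": 0, "ay": 0, "az": 0}, {"jaw": 1, "x": 0, "y": 0, "z": 0, "ax": 0, "ay": 0, "az": 0}]}}

```text
t: 24.4
tcp_pos: [0.525, 0.1074, 0.0648]
orientation: [0.001, 0.707, 0.707, -0.001]
wrist_force: [1.9, -5.7, -1.0]
gripper_width: 0.001
```

```bash
python3 - <<'E'
from h import *
plan([]); print(get_state()['wrist_force'].round(1))
snap('scene','s3');big('s3',240,80,420,230,4.4)
snap('wrist','w14')
im=cv2.imread('pics/w14.png'); cv2.imwrite('pics/w14b.png',cv2.resize(im,(800,600),interpolation=cv2.INTER_CUBIC))
snap('top','t3'); big('t3',100,100,230,260,4.5)
E
```

```text
pos [0.525  0.1074 0.0648] jaw deg 90.04 tilt 0.18
[ 1.9 -5.7 -1. ]
```

View pics/s3_z240_80.png

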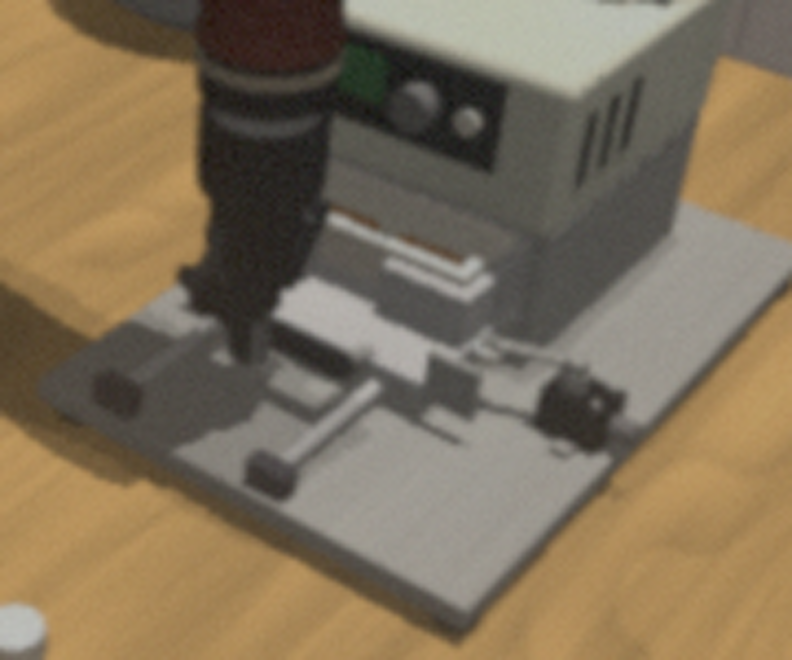

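View pics/w14b.png

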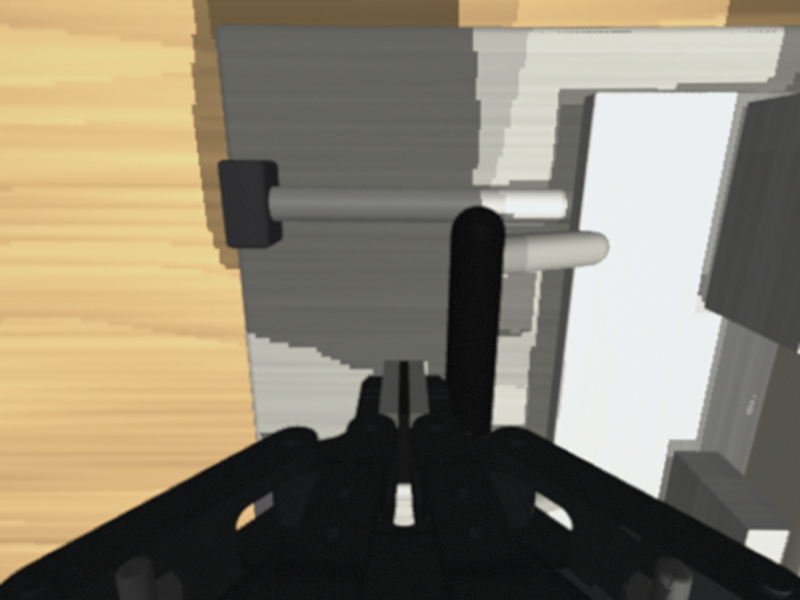

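View pics/t3_z100_100.png

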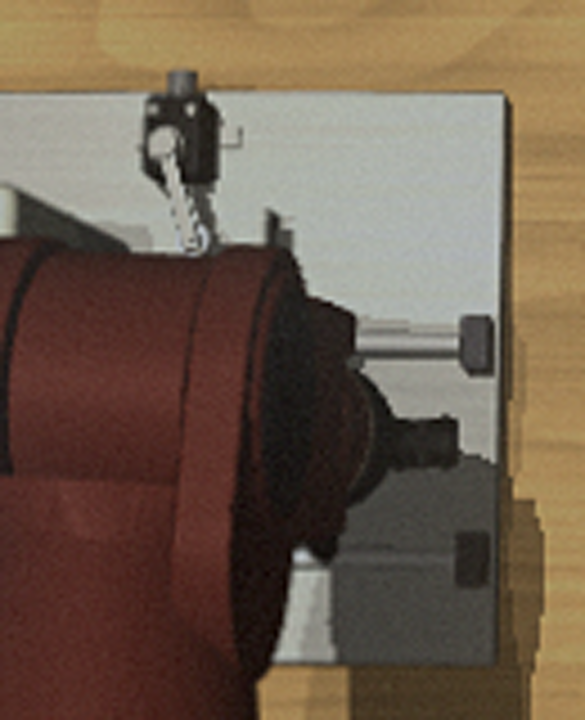

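The carriage moves cleanly. The dog's edge in the top zoom went from x≈415 to 266, while the roller and lever at (195,240) are unchanged. I work out the travel from the handle.

```bash
python3 - <<'E'
from h import *
w=load('w14'); W=lambda p:(np.array(p)+.5)/1.5625-.5
a=load('w13')
print('handle now',at_z(w,[W((450,300)),W((502,300))],.075).round(4),'before',at_z(a,[W((499,300)),W((551,300))],.075).round(4))
t=load('t3');t0=load('top0');Z=lambda p:unz(p,100,100,4.5)[0]
for z in (.07,.08,.09): print(z,at_z(t,[Z((266,225))],z).round(4),at_z(t0,[Z((415,225))],z).round(4), at_z(t,[Z((195,240))],.075).round(4))
big('top0',180,140,200,170,20);big('t3',130,125,180,165,14)
E
```

```text
handle now [[0.4907 0.1214 0.075 ]
 [0.4906 0.1372 0.075 ]] before [[0.4908 0.0406 0.075 ]
 [0.4908 0.0565 0.075 ]]
0.07 [[0.6472 0.1651 0.07  ]] [[0.6472 0.0825 0.07  ]] [[0.6382 0.2033 0.075 ]]
0.08 [[0.6457 0.1628 0.08  ]] [[0.6457 0.0809 0.08  ]] [[0.6382 0.2033 0.075 ]]
0.09 [[0.6442 0.1605 0.09  ]] [[0.6443 0.0793 0.09  ]] [[0.6382 0.2033 0.075 ]]
```

View pics/t3_z130_125.png

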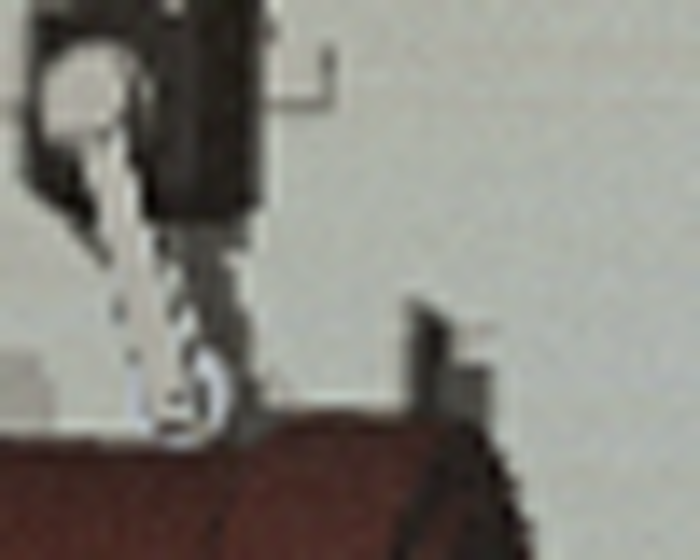

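View pics/top0_z180_140.png

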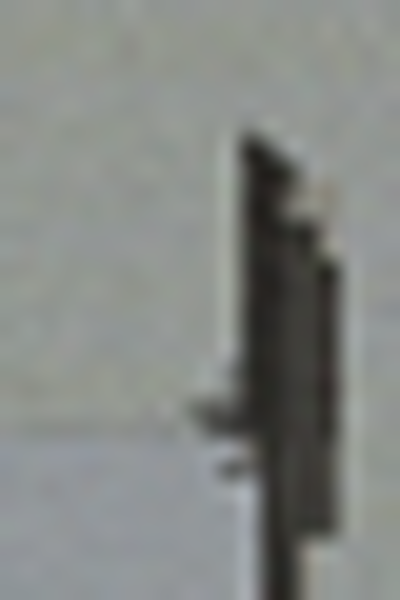

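Travel so far is 81 mm by both measures, so touch is expected after ~27 mm more (TCP y ≈0.135). I continue to about 0.128 and then go finely.

Request:
{"op": "jog_arm", "data": {"series": [{"jaw": 1, "x": 0.004, "y": 0, "z": 0, "ax": 0, "ay": 0, "az": 0}, {"jaw": 1, "x": 0.005, "y": 0, "z": 0, "ax": 0, "ay": 0, "az": 0}, {"jaw": 1, "x": 0.005, "y": 0, "z": 0, "ax": 0, "ay": 0, "az": 0}, {"jaw": 1, "x": 0.004, "y": 0, "z": 0, "ax": 0, "ay": 0, "az": 0}, {"jaw": 1, "x": 0.003, "y": 0, "z": 0, "ax": 0, "ay": 0, "az": 0}, {"jaw": 1, "x": 0.001, "y": 0, "z": 0, "ax": 0, "ay": 0, "az": 0}, {"jaw": 1, "x": 0, "y": 0, "z": 0, "ax": 0, "ay": 0, "az": 0}]}}

```text
t: 25.25
tcp_pos: [0.5252, 0.1291, 0.0648]
orientation: [0.002, 0.707, 0.707, -0.001]
wrist_force: [2.1, -5.9, -1.4]
gripper_width: -0.001
```

```bash
python3 - <<'E'
from h import *
plan([]); print(get_state()['wrist_force'].round(1))
snap('scene','s4');big('s4',310,130,400,200,8)
snap('top','t4');big('t4',125,125,185,170,12)
E
```

```text
pos [0.5252 0.1291 0.0648] jaw deg 90.03 tilt 0.21
[ 2.1 -5.9 -1.4]
```

View pics/s4_z310_130.png

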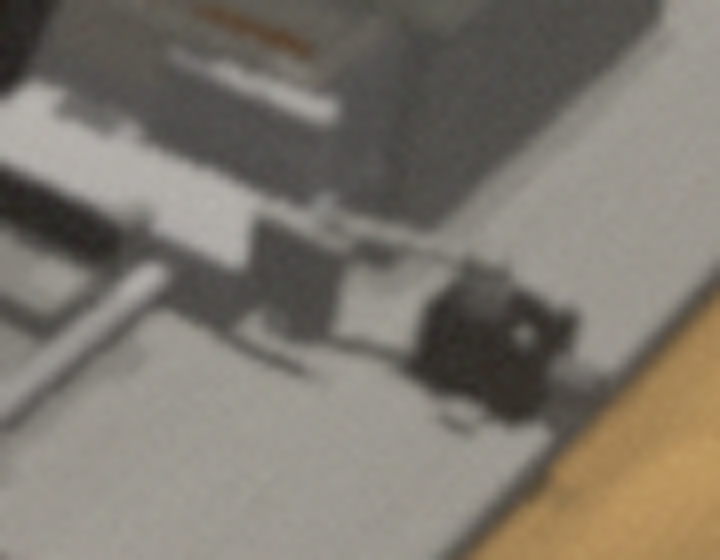

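View pics/t4_z125_125.png

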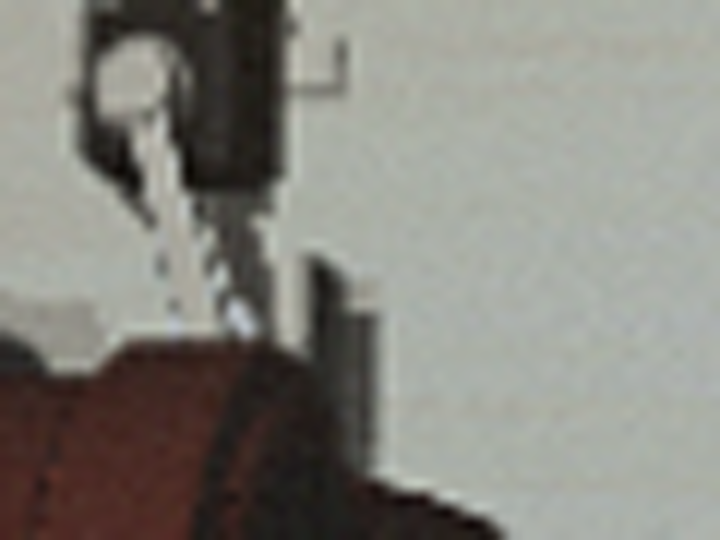

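The gap from the dog's edge (~305) to the roller's edge (~260) is about 6-8 mm, as predicted, and the lever is still at rest. I continue in 2 mm steps.

Request:
{"op": "jog_arm", "data": {"series": [{"jaw": 1, "x": 0.002, "y": 0, "z": 0, "ax": 0, "ay": 0, "az": 0}, {"jaw": 1, "x": 0.002, "y": 0, "z": 0, "ax": 0, "ay": 0, "az": 0}, {"jaw": 1, "x": 0.002, "y": 0, "z": 0, "ax": 0, "ay": 0, "az": 0}, {"jaw": 1, "x": 0.002, "y": 0, "z": 0, "ax": 0, "ay": 0, "az": 0}, {"jaw": 1, "x": 0.002, "y": 0, "z": 0, "ax": 0, "ay": 0, "az": 0}, {"jaw": 1, "x": 0.002, "y": 0, "z": 0, "ax": 0, "ay": 0, "az": 0}, {"jaw": 1, "x": 0, "y": 0, "z": 0, "ax": 0, "ay": 0, "az": 0}]}}

```text
t: 26.05
tcp_pos: [0.5252, 0.1405, 0.0648]
orientation: [0.002, 0.707, 0.707, -0.001]
wrist_force: [3.9, -10.4, -1.1]
gripper_width: -0.003
```

```bash
python3 - <<'E'
from h import *
plan([]); print(get_state()['wrist_force'].round(1))
snap('scene','s5');big('s5',310,130,400,200,8)
snap('top','t5');big('t5',125,125,185,170,12)
E
```

```text
pos [0.5252 0.1405 0.0648] jaw deg 89.99 tilt 0.27
[  3.9 -10.4  -1.1]
```

View pics/s5_z310_130.png

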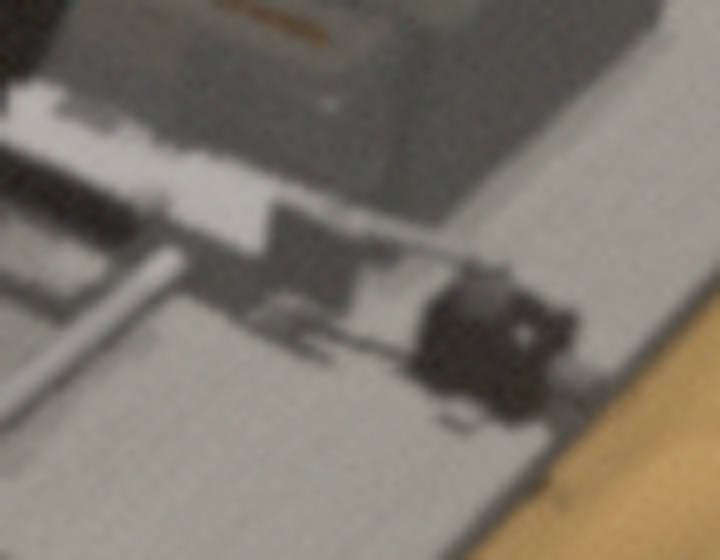

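View pics/t5_z125_125.png

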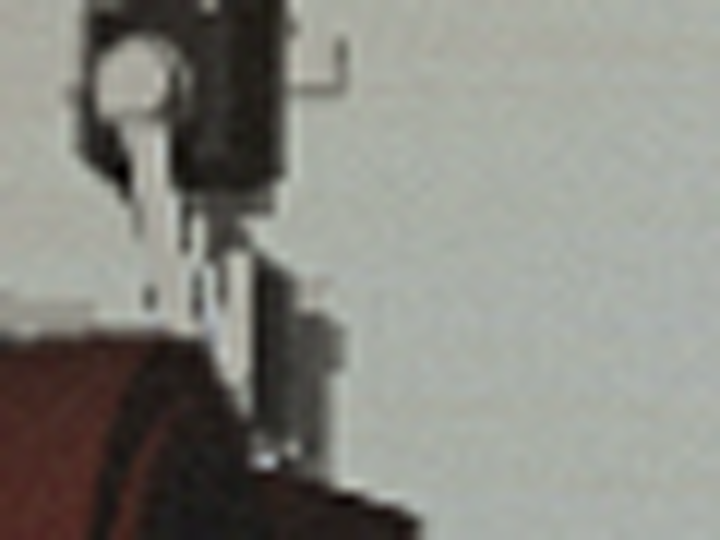

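The lever has begun to turn: it is steeper in the top view, by ≈0.12 rad, and the force has risen to 10.4 N. That puts touch at TCP y ≈0.1345, the click at ≈0.1495 and overtravel at ≈0.1595. I advance to ≈0.152.

Request:
{"op": "jog_arm", "data": {"series": [{"jaw": 1, "x": 0.002, "y": 0, "z": 0, "ax": 0, "ay": 0, "az": 0}, {"jaw": 1, "x": 0.002, "y": 0, "z": 0, "ax": 0, "ay": 0, "az": 0}, {"jaw": 1, "x": 0.002, "y": 0, "z": 0, "ax": 0, "ay": 0, "az": 0}, {"jaw": 1, "x": 0.002, "y": 0, "z": 0, "ax": 0, "ay": 0, "az": 0}, {"jaw": 1, "x": 0.001, "y": 0, "z": 0, "ax": 0, "ay": 0, "az": 0}, {"jaw": 1, "x": 0.001, "y": 0, "z": 0, "ax": 0, "ay": 0, "az": 0}, {"jaw": 1, "x": 0.001, "y": 0, "z": 0, "ax": 0, "ay": 0, "az": 0}, {"jaw": 1, "x": 0, "y": 0, "z": 0, "ax": 0, "ay": 0, "az": 0}]}}

```text
t: 26.95
tcp_pos: [0.5253, 0.1512, 0.0648]
orientation: [0.002, 0.707, 0.707, -0.001]
wrist_force: [3.0, -10.3, -0.9]
gripper_width: -0.004
```

```bash
python3 - <<'E'
from h import *
plan([]); print(get_state()['wrist_force'].round(1))
snap('scene','s6');big('s6',310,130,400,200,8)
snap('top','t6');big('t6',125,125,185,170,12)
E
```

```text
pos [0.5253 0.1512 0.0648] jaw deg 89.98 tilt 0.3
[  3.  -10.3  -0.9]
```

View pics/t6_z125_125.png

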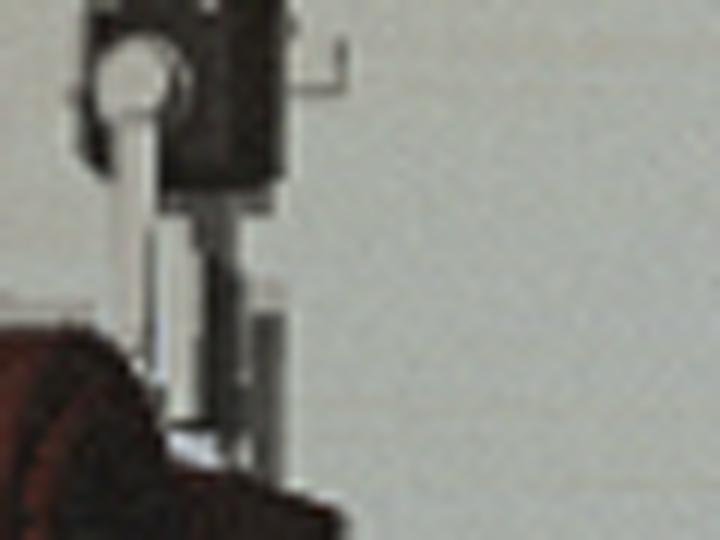

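View pics/s6_z310_130.png

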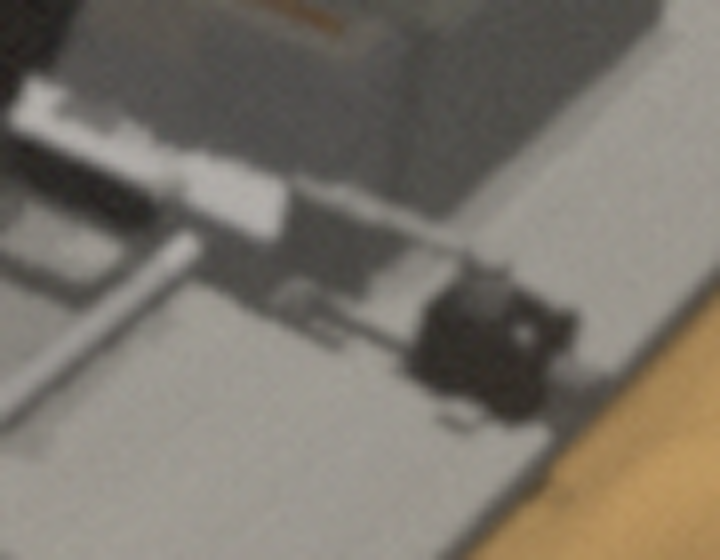

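The lever is now about perpendicular to the travel, i.e. near the click. I compare it with projected lever lines.

```bash
python3 - <<'E'
from h import *
t=load('t6'); Z=lambda p:unz(p,125,125,12)[0]
g=lambda f,r:None
P=at_z(t,[Z((136,83))],.080)[0]; print('pivot',P.round(4))
for q in (0,.12,.25,.3,.35,.4,.46):
    a=.30-q; L=np.linspace(0,.055,50)
    pts=np.c_[P[0]-L*np.cos(a),P[1]-L*np.sin(a),np.full(50,.08)]
    uv=(proj(t,pts)-[125,125]+.5)*12-.5
    print(q,[round(float(np.interp(r,uv[:,1],uv[:,0])),1) for r in (150,200,250,300)])
for f in ('t4','t5','t6'):
    im=cv2.cvtColor(load(f)['image'],cv2.COLOR_RGB2GRAY)
    for r in (141,143,145,147,149): print(f,r,im[r,131:148].tolist(), 'zoomrow',(r-125+.5)*12)
E
```

```text
pivot [0.691  0.2214 0.08  ]
0 [154.5, 168.3, 182.1, 196.0]
0.12 [146.0, 153.5, 161.0, 168.5]
0.25 [137.2, 138.1, 139.1, 140.1]
0.3 [133.9, 132.3, 130.8, 129.3]
0.35 [130.6, 126.5, 122.5, 118.6]
0.4 [127.2, 120.7, 114.2, 107.8]
0.46 [123.2, 113.6, 104.1, 94.7]
t4 141 [170, 168, 171, 166, 86, 77, 166, 169, 170, 159, 78, 81, 68, 64, 64, 64, 106] zoomrow 198.0
t4 143 [166, 170, 168, 173, 175, 159, 91, 159, 168, 176, 108, 89, 69, 68, 83, 155, 168] zoomrow 222.0
t4 145 [167, 167, 170, 168, 171, 173, 176, 166, 165, 167, 173, 147, 81, 68, 62, 89, 183] zoomrow 246.0
t4 147 [175, 173, 172, 173, 174, 171, 173, 121, 162, 165, 171, 103, 164, 65, 70, 67, 109] zoomrow 270.0
t4 149 [169, 175, 170, 171, 171, 169, 167, 173, 164, 167, 168, 168, 102, 87, 64, 63, 91] zoomrow 294.0
t5 141 [167, 168, 171, 160, 84, 139, 165, 174, 162, 78, 85, 62, 65, 60, 64, 84, 104] zoomrow 198.0
t5 143 [169, 172, 171, 166, 169, 123, 162, 168, 177, 82, 163, 86, 69, 79, 141, 163, 167] zoomrow 222.0
t5 145 [165, 172, 167, 167, 171, 163, 161, 166, 171, 87, 176, 84, 60, 85, 91, 150, 179] zoomrow 246.0
t5 147 [173, 172, 165, 175, 170, 172, 164, 166, 165, 174, 144, 164, 98, 176, 163, 57, 61] zoomrow 270.0
t5 149 [172, 170, 170, 168, 172, 170, 98, 159, 165, 171, 102, 172, 92, 170, 159, 36, 46] zoomrow 294.0
t6 141 [168, 165, 169, 153, 160, 169, 172, 65, 80, 61, 61, 57, 65, 84, 79, 82, 107] zoomrow 198.0
t6 143 [166, 168, 169, 155, 161, 167, 159, 156, 157, 136, 64, 70, 70, 100, 160, 160, 162] zoomrow 222.0
t6 145 [165, 170, 170, 157, 160, 168, 117, 171, 172, 151, 77, 67, 67, 105, 176, 171, 169] zoomrow 246.0
t6 147 [171, 172, 171, 163, 161, 165, 114, 175, 167, 167, 128, 36, 46, 82, 152, 176, 172] zoomrow 270.0
t6 149 [169, 169, 168, 163, 160, 169, 109, 175, 166, 167, 134, 35, 39, 46, 109, 153, 145] zoomrow 294.0
```

In the top view the lever sits at q ≈0.30 rad (model lines and force-based touch agree). I push ~3.5 mm more to be mid-window (~0.37).

Request:
{"op": "jog_arm", "data": {"series": [{"jaw": 1, "x": 0.001, "y": 0, "z": 0, "ax": 0, "ay": 0, "az": 0}, {"jaw": 1, "x": 0.001, "y": 0, "z": 0, "ax": 0, "ay": 0, "az": 0}, {"jaw": 1, "x": 0.001, "y": 0, "z": 0, "ax": 0, "ay": 0, "az": 0}, {"jaw": 1, "x": 0, "y": 0, "z": 0, "ax": 0, "ay": 0, "az": 0}]}}

```text
t: 27.45
tcp_pos: [0.5253, 0.1541, 0.0648]
orientation: [0.002, 0.707, 0.707, -0.001]
wrist_force: [2.5, -11.2, -1.2]
gripper_width: -0.006
```

```bash
python3 - <<'E'
from h import *
plan([]); print(get_state()['wrist_force'].round(1))
snap('top','t7');big('t7',125,125,185,170,12)
im=cv2.cvtColor(load('t7')['image'],cv2.COLOR_RGB2GRAY)
for r in (141,143,145,147,149): print(r,im[r,129:144].tolist())
E
```

```text
pos [0.5253 0.1541 0.0648] jaw deg 89.98 tilt 0.31
[  2.5 -11.2  -1.2]
141 [168, 164, 164, 169, 144, 154, 163, 179, 52, 79, 81, 59, 64, 67, 87]
143 [163, 167, 169, 165, 143, 156, 160, 177, 83, 159, 159, 132, 66, 64, 102]
145 [170, 168, 164, 169, 149, 159, 160, 171, 129, 169, 173, 154, 61, 69, 100]
147 [170, 170, 169, 168, 152, 161, 160, 167, 130, 167, 165, 92, 41, 39, 72]
149 [168, 167, 166, 167, 163, 161, 163, 127, 163, 167, 168, 93, 39, 43, 52]
```

View pics/t7_z125_125.png

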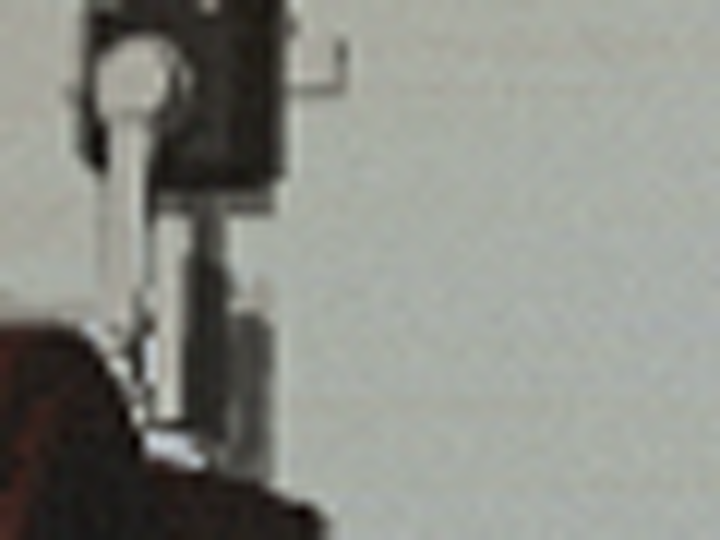

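The lever is at q ≈0.36, mid-window. I back off from the handle, then rise and clear.

Request:
{"op": "jog_arm", "data": {"series": [{"jaw": 1, "x": -0.003, "y": 0, "z": 0, "ax": 0, "ay": 0, "az": 0}, {"jaw": 1, "x": -0.006, "y": 0, "z": 0, "ax": 0, "ay": 0, "az": 0}, {"jaw": 1, "x": -0.02, "y": 0, "z": 0, "ax": 0, "ay": 0, "az": 0}, {"jaw": 1, "x": -0.03, "y": 0, "z": 0, "ax": 0, "ay": 0, "az": 0}, {"jaw": 1, "x": -0.03, "y": 0, "z": -0.02, "ax": 0, "ay": 0, "az": 0}, {"jaw": 1, "x": -0.04, "y": 0, "z": -0.045, "ax": 0, "ay": 0, "az": 0}, {"jaw": 1, "x": -0.02, "y": 0, "z": -0.045, "ax": 0, "ay": 0, "az": 0}, {"jaw": 1, "x": 0, "y": 0, "z": -0.045, "ax": 0, "ay": 0, "az": 0}, {"jaw": 1, "x": -0.02, "y": 0, "z": -0.045, "ax": 0, "ay": 0, "az": 0}, {"jaw": 1, "x": -0.04, "y": 0, "z": 0, "ax": 0, "ay": 0, "az": 0}, {"jaw": 1, "x": -0.04, "y": 0, "z": 0, "ax": 0, "ay": 0, "az": 0}, {"jaw": 1, "x": 0, "y": 0, "z": 0, "ax": 0, "ay": 0, "az": 0}, {"jaw": 1, "x": 0, "y": 0, "z": 0, "ax": 0, "ay": 0, "az": 0}]}}

```text
t: 28.8
tcp_pos: [0.5245, -0.0866, 0.257]
orientation: [-0.0, 0.707, 0.707, -0.0]
wrist_force: [-0.2, -0.3, -0.4]
gripper_width: -0.004
```

```bash
python3 - <<'E'
from h import *
plan([]); print(get_state()['wrist_force'].round(1))
snap('top','t8');big('t8',125,125,185,170,12); im=cv2.imread('pics/t8.png'); cv2.imwrite('pics/t8b.png',cv2.resize(im,(800,600),interpolation=cv2.INTER_CUBIC))
im=cv2.cvtColor(load('t8')['image'],cv2.COLOR_RGB2GRAY)
for r in (141,143,145,147,149): print(r,im[r,129:144].tolist())
snap('scene','s8');im=cv2.imread('pics/s8.png'); cv2.imwrite('pics/s8b.png',cv2.resize(im,(800,600),interpolation=cv2.INTER_CUBIC))
E
```

```text
pos [ 0.5245 -0.0866  0.257 ] jaw deg 89.97 tilt 0.01
[-0.2 -0.3 -0.4]
141 [178, 179, 184, 185, 155, 169, 176, 189, 63, 89, 91, 67, 71, 70, 92]
143 [182, 179, 184, 180, 161, 174, 177, 188, 90, 171, 174, 147, 68, 71, 107]
145 [180, 182, 184, 187, 164, 169, 178, 190, 133, 184, 191, 169, 68, 77, 110]
147 [181, 187, 183, 182, 166, 176, 178, 185, 141, 180, 184, 100, 49, 58, 79]
149 [185, 185, 185, 183, 175, 175, 181, 137, 179, 181, 184, 104, 45, 46, 60]
```

View pics/t8_z125_125.png

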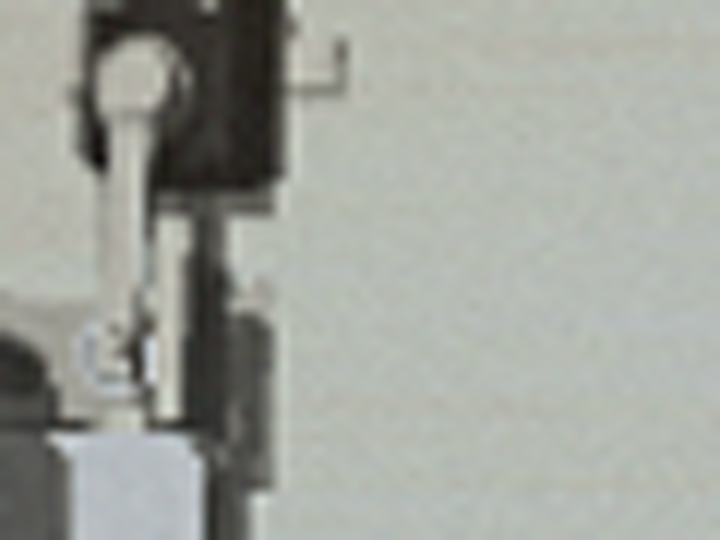

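View pics/t8b.png

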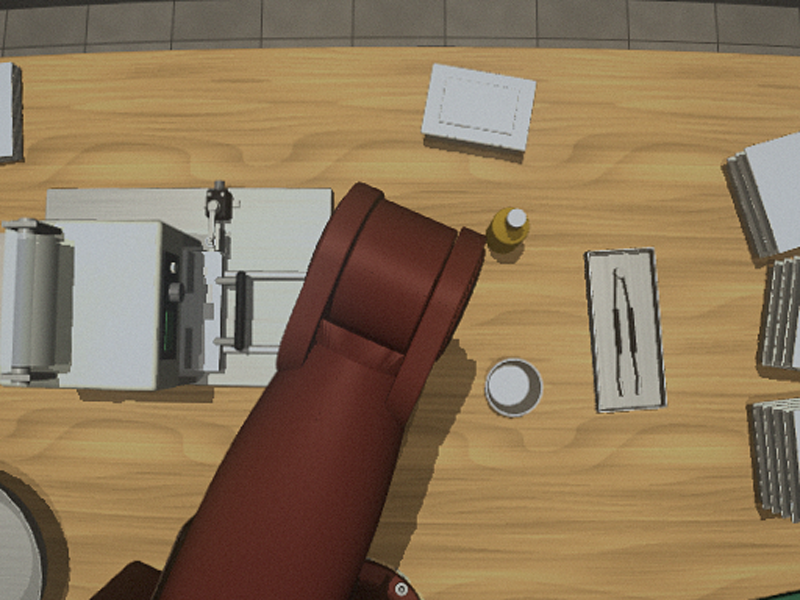

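View pics/s8b.png

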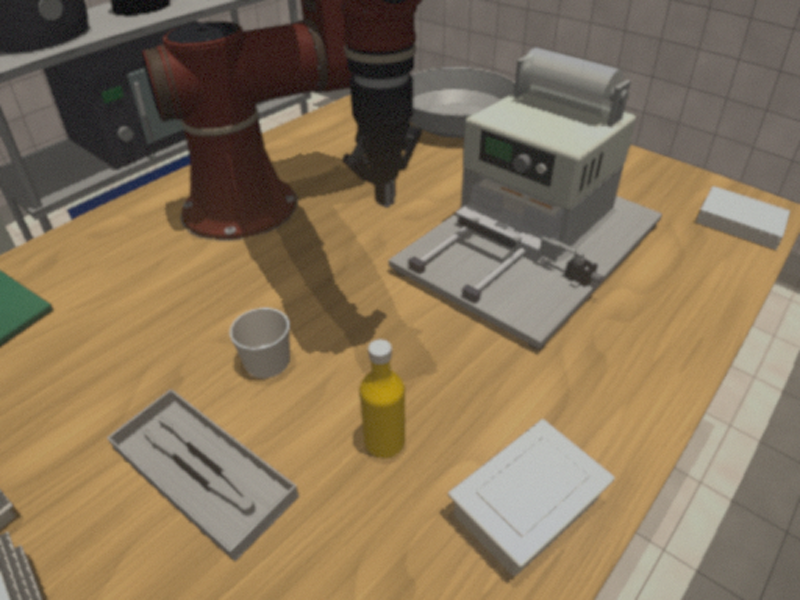

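After letting go the lever is unchanged, with the roller at (117,355) of the top zoom, so q ≈0.35. The tongs are flat in the pan, the tub and bottle stand in place and the arm is clear. I hand in.

```bash
python3 - <<'E'
from h import *
print(finish_job())
E
```

```text
the job is handed in; nothing more can be done
None
```

The job is handed in at about 29 s of the 70 s allowed. No verdict is reported, so the results below are my own last checks.

- **Tongs:** they lie flat near the middle of the pan, let go, in both the top and scene views. The floor contact came about 6 mm higher than I had predicted. I did not measure their height after release.
- **Tray:** it was lowered level into the nest, with 11 N of rim contact at the predicted height while still held. It showed as seated in the wrist view after release. After the push it is mostly hidden under the head, so I did not see it fully again.
- **Carriage and switch:** I pushed the carriage in about 127 mm by its handle and let go. The lever stands at about 0.35 rad against the 0.28 click and 0.46 limit, estimated from the top camera before and after letting go. The estimate from force and travel was slightly higher, about 0.37.
- **Tub and bottle:** neither looks moved or tipped in the last views.
- **Arm:** it stands clear, with about zero force at the wrist.

One move call was refused at the start because rows had missing fields; the arm did not move.

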